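# Rebuild and restock the spice carousel

### The job

Put the washed spice carousel back together: thread the white flanged bush, then the round black deck, then the brass collar down the post of the base, each fully home, then use the orange wing key to turn the slotted brass keeper on top of the post clockwise to its stop, so that it overhangs the collar. Put the key back upright in its wooden stand, and stand every spice jar upright on the deck. Leave the mortar, cruet, spoons and brush where they are.

Things in the scene. Friction and masses are not known exactly. Their poses are not given: they have to be found in the camera images.
- base: Carousel base, fixed to the tray: black disc (grey inlay on top) 136 mm across and 12 mm thick with a dark grey upright post 28 mm in diameter in its middle; the post's top is 68 mm above the tray, its rim chamfered, and the keeper sits on it, so the whole is 82 mm tall. Origin at the centre of the underside, z up, on the post's axis.
- keeper (a joint): Turn of the brass keeper on the post, rad: 0 to 0.12 at the start, its 26 mm disc within the post's outline so that rings pass; grows clockwise seen from above, about an upright pivot 5 mm off the post's axis, to a stop at 1.4 (80 degrees), where the disc overhangs the collar. Friction 0.08 N m: stays where left. Blocked if the collar is not fully home.
- keeper_slot (a point): Middle of the mouth of the straight slot in the keeper's top face, on the keeper's pivot, 82 mm above the tray; the slot runs along this point's x axis, is 18 mm long, 7 mm wide and 11 mm deep (black floor). z up.
- bush: White flanged bush, 30 mm tall, bore 31 mm: a flange 60 mm across and 6 mm thick below, a sleeve 41 mm in diameter above. Lies flange down. Fully home when its flange rests on the base's disc. Origin at the centre of the underside, z up along the bore.
- deck: Black round carousel deck, 200 mm across, right way up: floor 4 mm thick, rim to 14 mm and central hub 56 mm in diameter to 32 mm, heights from the underside; bore 45 mm, goes over the bush's sleeve. Fully home when its underside rests on the bush's flange (18 mm above the tray). Origin at the centre of the underside, z up.
- collar: Brass collar ring, 54 mm across, 16 mm tall, bore 31 mm. Either way up is the same. Fully home when it rests on top of the deck's hub (50 mm above the tray). Origin at the centre of the underside, z up.
- stand: Wooden key stand fixed to the tray, 44 x 44 mm, 50 mm tall, with an upright round hole 19 mm in diameter and 46 mm deep in the middle of its top. Origin at the centre of the underside.
- key: Wing key, upright in the stand, 82 mm long. From the bottom: steel blade 13 mm wide (its x), 4 mm thick (its y), 14 mm long, tapered tip; shank 13 mm in diameter; at 40 to 44 mm an orange flange 30 mm across that rests on the stand; at 44 to 82 mm an orange wing grip 40 mm wide (x), 14 mm thick (y). Origin at the blade's tip, on the axis, z up to the grip; stored, the tip is 10 mm above the tray.
- jar1: Closed paprika red spice jar with a black cap, squat, 44 mm in diameter, 56 mm tall, straight-sided up to 36 mm, cap 41 mm in diameter; upright. May be absent. Origin at the centre of the underside, z up.
- jar2: Closed turmeric yellow spice jar with a black cap, squat, 44 mm in diameter, 56 mm tall, straight-sided up to 36 mm, cap 41 mm in diameter; upright. May be absent. Origin at the centre of the underside, z up.
- jar3: Closed herb green spice jar with a black cap, squat, 44 mm in diameter, 56 mm tall, straight-sided up to 36 mm, cap 41 mm in diameter; upright. May be absent. Origin at the centre of the underside, z up.
- jar4: Closed dark brown spice jar with a black cap, squat, 44 mm in diameter, 56 mm tall, straight-sided up to 36 mm, cap 41 mm in diameter; upright. May be absent. Origin at the centre of the underside, z up.
- mortar: White ceramic mortar with its pestle, 96 mm across, 70 mm tall, pestle to about 110 mm; bystander. Origin at the centre of the underside.
- cruet: Green glass cruet with a flip stopper, 64 mm across, 158 mm tall; bystander. Origin at the centre of the underside.
- spoons: Set of three copper-toned measuring spoons on a ring, fanned out flat, about 170 mm long, 10 mm tall; bystander. Origin at the ring, the spoons lie along its x.
- brush: Red silicone brush with a grey head lying flat, 200 mm long, 20 mm tall; bystander. Origin under its middle, along its x.
Mind the look-alikes: they are no part of the job. Several things have the shape of the deck; the one meant has the colours described above.

How it is judged:
On the way, in this order (a step that is already met when the one before it is completed fails the run):
1. the bush is threaded down the post, its flange on the base (z of bush in the frame of base below 0.0155 m and horizontal distance between bush and base below 0.004 m and angle between bush's own z axis and vertical below 0.06 rad), for 0.2 s.
2. then the deck is down over the bush, on its flange (all of step 1 and z of deck in the frame of base below 0.0215 m and horizontal distance between deck and base below 0.006 m and angle between deck's own z axis and vertical below 0.04 rad), for 0.2 s.
3. then the collar is down on the deck's hub (z of deck in the frame of base below 0.0215 m and horizontal distance between deck and base below 0.006 m and angle between deck's own z axis and vertical below 0.04 rad and z of collar in the frame of base below 0.0535 m and horizontal distance between collar and base below 0.004 m and angle between collar's own z axis and vertical below 0.06 rad), for 0.2 s.
4. then the keeper is turned to its stop with the key's blade in its slot (z of collar in the frame of base below 0.0535 m and horizontal distance between collar and base below 0.004 m and angle between collar's own z axis and vertical below 0.06 rad and value of joint keeper above 1.05 rad and z of key in the frame of keeper_slot below -0.005 m and horizontal distance between key and keeper_slot below 0.007 m), for 0.2 s.
At the end, for the whole second after the job is handed in: Bush, deck and collar within 3.5 mm of their seats, 4 mm (deck 6) of the post axis, level; keeper past 1.05 rad; key upright in its stand, flange within 4 mm of its top, 6 mm of its middle; every jar upright (0.1 rad), at rest on the deck floor inside the rim (all of step 1 and all of step 3 and value of joint keeper above 1.05 rad and z of key in the frame of stand between 0.007 and 0.014 m and horizontal distance between key and stand below 0.006 m and angle between each of key, jar1, jar2, jar3, jar4's own z axis and vertical below 0.1 rad and z of jar1 in the frame of deck between 0.001 and 0.008 m and horizontal distance between each of jar1, jar2, jar3, jar4 and deck below 0.079 m and linear speed of each of jar1, jar2, jar3, jar4 below 0.03 m/s and z of jar2 in the frame of deck between 0.001 and 0.008 m and z of jar3 in the frame of deck between 0.001 and 0.008 m and z of jar4 in the frame of deck between 0.001 and 0.008 m); the robot touches nothing.
It fails at once if the mortar was moved more than 3 cm (distance of mortar from where it was at the start of the episode above 0.03 m).
It fails at once if the cruet was moved more than 3 cm (distance of cruet from where it was at the start of the episode above 0.03 m).
It fails at once if the spoons was moved more than 3 cm (distance of spoons from where it was at the start of the episode above 0.03 m).
It fails at once if the brush was moved more than 3 cm (distance of brush from where it was at the start of the episode above 0.03 m).
Of jar1, jar2, jar3, jar4 only 2 to 4 are there at a start; the rules pass over those that are not, and their reading is None.
At some moment in a run one of bush, collar, jar1, jar2, jar3, jar4 may be knocked a few centimetres aside while the robot is not near it.
It also fails if it takes over 210 s, if anything falls off the work surface, if the arm or the gripper's body presses on something with over 40 N, if the wrist force passes 120 N, or if a joint passes its speed limit or range.

### The arm

A 6-joint arm with a two-finger parallel gripper is mounted at the origin on the work surface. World frame = base frame: x ahead of the robot, y to its left, z up, the work surface at z = 0. Lengths are in m, angles in rad, forces in N, time in s.
With the tool pointing down it reaches from about 0.375 to 0.9 m from the base axis. Payload 3.1 kg.
Tool frame: the origin (TCP) lies between the finger pads; the fingertips stand 19 mm ahead of it and the grasp point (between the pads) is the TCP; z points along the fingers, y is the line along which they close (so a half turn about z gives the same grasp; the last joint's range is limited). The gripper opens to 87 mm and grips with 3 to 60 N. Pads are 19 mm wide; open, the fingers measure 117 mm over their backs; the gripper's body (75 mm by 190 mm) begins 51 mm behind the grasp point.
Start: joints at [1.147, 0.527, 1.433, -0, 1.181, -0.178], TCP at [0.152, 0.606, 0.242] pointing down, gripper open.
Joint ranges: [-3.08, 3.08], [-0.75, 2.2], [0.22, 2.44], [-1.43, 4.57], [0, 2.65], [-2.85, 2.85]. Speed limits (rad/s): [2.79, 2.79, 3.14, 3.14, 3.14, 3.14].

### API

Orientations are given as a unit quaternion [x, y, z, w].
In Python, from rig import telemetry, viewer, hand_in gives the robot as it stands. The module is installed in compiled form; this text tells all that it offers.
- The arm moves only by the shell command python3 -m creep 'ROWS' [FORCE]. ROWS is JSON, a list of rows, each an object with "translation": the shift along the tool's x, y, z in mm, a list of three; "roll": the turn about the tool's z in degrees; "gripper": the finger opening in mm, from 0 to 87. In form: [{"translation": [tx, ty, tz], "roll": roll, "gripper": gripper}, ...]. A call has 1 to 5 rows; each row is the pose to reach, as a shift and turn from the pose commanded when the call began, along the tool's axes at that moment; what a row does not reach only later rows make up. A row lasts 1/12 s, in which the tool goes at most 41.7 mm and 7.16 degrees, less where a joint would pass 70% of its speed; a pose out of reach is approached as far as the arm can. A call with a gripper value outside its range is refused whole. The fingers move at their own pace and stop on an object; FORCE is the grip in N (left out, the last holds). Time passes only in rows, so rows that repeat a pose let the fingers close. It gives the time, the measured TCP pose, the force, the opening and the grip force at its end, in the units of the state.
- telemetry.get_obs(): the state, without advancing time (a new reading comes with each control period).
- viewer.camera(name): name is "side" or "top" or "wrist"; returns the picture (400x640x3 uint8, blue, green, red); there is no depth.
- viewer.camera_info(name): a dict with "intrinsics" (3x3 intrinsics, pixels), "k1" (the pictures are not rectified: a ray, as slopes to the right and down, at radius r is drawn at 1 + k1 r^2 times it, then the intrinsics apply), "rvec" (rotation vector, rad) and "tvec" (3), from world to camera coordinates, as OpenCV has them; the wrist camera has in their place "hand_eye" (4x4, takes a point from camera to tool coordinates, whose origin is the TCP and whose axes are the flange's). Camera axes: x right, y down, z forward; pixel columns grow to the right and rows downward; lengths in m; the calibration is good to about 2 mm. A picture is of the moment at which its call begins: read the wrist's pose just before it. camera_info takes no time and is no camera call.
- hand_in(): hands the job in; it is judged then, once.
Trained networks look in the newest picture that a camera, given by its name, has taken for a name from the list of things; names that differ only in an ending like _2 or _b are one class to them, and where a whole thing is asked for, a point or a joint stands for the part that bears it (a point fixed in the world has none). Each returns a list of dicts, best first, with "p" (0 to 1); they miss things now and then, are a little off and sometimes report something else, mostly with a low value. They report only what shows in the picture. A call takes as long as a camera call. They do not tell look-alikes from the thing itself.
- viewer.recognise(camera, thing): "bbox" ([left, top, width, height] in pixels, round what is visible of it).
The state is a dict: "time": time; "q": joint angles; "joint_velocities": joint speeds; "joint_torque": joint torques, N m; "position": TCP position; "tool_rot": TCP orientation; "ft_force": force on the tool from outside, world axes, zero at the start; "moment": the same for the moment, N m; "grip_width": finger opening in m; "grip_force": force on a finger pad.
Only numpy, scipy, OpenCV 4.12 (cv2) and the standard library are available. Lean on these libraries where they do the work, as an engineer would, in place of code of your own. Each camera call takes 0.05 s, during which the arm holds its last target. There are 200 camera calls.

## Working session

There is one attempt and no reset: what is moved stays moved. The work goes in short steps, Python scripts to look and compute and a shell command to move; the robot and the scene stay as the last step left them, time stands still between calls to the robot, and variables do not carry over. Pictures are saved under pics/ and viewed, at most 14 in all, crops included, and the job is handed in when it is done.

```bash
mkdir -p pics; ls; cat > h.py <<'E'
import numpy as np, cv2
from rig import telemetry, viewer
from scipy.spatial.transform import Rotation as R
def cam(n):
    i=viewer.camera_info(n); K=np.array(i['intrinsics'],float); k1=i['k1']
    if 'rvec' in i:
        Rm=R.from_rotvec(np.ravel(i['rvec'])).as_matrix(); t=np.ravel(i['tvec'])
    else:
        o=telemetry.get_obs(); T=np.eye(4); T[:3,:3]=R.from_quat(o['tool_rot']).as_matrix(); T[:3,3]=o['position']
        W=np.linalg.inv(T@np.array(i['hand_eye'])); Rm,t=W[:3,:3],W[:3,3]
    return K,k1,Rm,t
def ray(c,uv):
    K,k1,Rm,t=c
    p=cv2.undistortPoints(np.array([[uv]],float),K,np.array([k1,0,0,0,0.]))[0,0]
    return -Rm.T@t, Rm.T@np.array([p[0],p[1],1.])
def at(c,uv,z):
    o,d=ray(c,uv); return o+d*(z-o[2])/d[2]
def proj(c,P):
    K,k1,Rm,t=c
    return cv2.projectPoints(np.array(P,float).reshape(-1,1,3),cv2.Rodrigues(Rm)[0],t,K,np.array([k1,0,0,0,0.]))[0][:,0]
def tri(rays):
    A=np.zeros((3,3));b=np.zeros(3)
    for o,d in rays:
        d=d/np.linalg.norm(d);M=np.eye(3)-np.outer(d,d);A+=M;b+=M@o
    return np.linalg.solve(A,b)
E
python3 - <<'E'
from h import *
o=telemetry.get_obs();print(o)
for n in ('side','top','wrist'):
    c=cam(n);im=viewer.camera(n);cv2.imwrite(f'pics/{n}0.png',im)
    print(n,c[0].round(1).tolist(),c[1],'pos',(-c[2].T@c[3]).round(3),c[2].round(2).tolist())
    if n!='wrist':
        for t in ['base','keeper_slot','bush','deck','collar','stand','key','jar1','jar2','jar3','jar4','mortar','cruet','spoons','brush']:
            print(t,[( [round(x) for x in r['bbox']],round(r['p'],2)) for r in viewer.recognise(n,t)][:4])
E
```

```text
pics
{'time': 0.0, 'q': array([ 1.14646562e+00,  5.28451786e-01,  1.43391000e+00, -1.59118351e-05,
        1.18140063e+00, -1.78525981e-01]), 'joint_velocities': array([-0.00041504,  0.00041046,  0.00060945,  0.00135993,  0.00236304,
       -0.00048966]), 'joint_torque': array([-1.53565197e-04, -4.40039957e+01, -1.76593208e+01,  6.35053706e-02,
        5.84863883e-02, -1.66992845e-04]), 'position': array([0.15178457, 0.6055687 , 0.24057799]), 'tool_rot': array([ 1.22590113e-01,  9.92456794e-01, -1.03814843e-03, -3.15057975e-04]), 'ft_force': array([ 0.75651886, -0.50569586,  0.07439373]), 'moment': array([ 0.07184862, -0.00363037, -0.02364947]), 'grip_force': 0.0, 'grip_width': 0.08707991958723647}
side [[398.2, 0.0, 323.6], [0.0, 398.2, 198.0], [0.0, 0.0, 1.0]] 0.010421948067478521 pos [0.379 0.617 0.766] [[-0.96, -0.28, 0.01], [-0.21, 0.7, -0.68], [0.18, -0.65, -0.73]]
base [([286, 185, 50, 51], 0.74)]
keeper_slot [([344, 312, 23, 26], 0.63)]
bush [([330, 343, 29, 36], 0.94)]
deck [([361, 119, 67, 46], 0.78), ([272, 98, 62, 44], 0.63)]
collar [([272, 348, 29, 28], 0.56)]
stand [([3
[... 1090 characters left out ...]
31, 245, 19, 9], 0.6)]
key []
jar1 [([254, 200, 16, 20], 0.78), ([407, 164, 16, 15], 0.59), ([381, 238, 9, 18], 0.46)]
jar2 [([254, 200, 16, 20], 0.78), ([407, 164, 16, 15], 0.59), ([381, 238, 9, 18], 0.46)]
jar3 [([254, 200, 16, 20], 0.78), ([407, 164, 16, 15], 0.59), ([381, 238, 9, 18], 0.46)]
jar4 [([254, 200, 16, 20], 0.78), ([407, 164, 16, 15], 0.59), ([381, 238, 9, 18], 0.46)]
mortar [([281, 97, 34, 34], 0.94)]
cruet [([365, 101, 22, 32], 0.55)]
spoons [([292, 238, 54, 34], 0.65)]
brush [([389, 270, 61, 50], 0.88)]
wrist [[332.9, 0.0, 317.7], [0.0, 332.9, 205.1], [0.0, 0.0, 1.0]] -0.05752588028709383 pos [0.08  0.624 0.385] [[0.24, 0.97, 0.0], [0.93, -0.23, 0.27], [0.26, -0.07, -0.96]]
```

```bash
python3 -c "
import cv2
a=cv2.imread('pics/side0.png')[80:400,140:500];cv2.imwrite('pics/s1.png',cv2.resize(a,None,fx=1.85,fy=1.85,interpolation=2))
a=cv2.imread('pics/top0.png')[70:340,160:520];cv2.imwrite('pics/t1.png',cv2.resize(a,None,fx=2.2,fy=2.2,interpolation=2))"
```

```text
(no output)
```

View pics/s1.png

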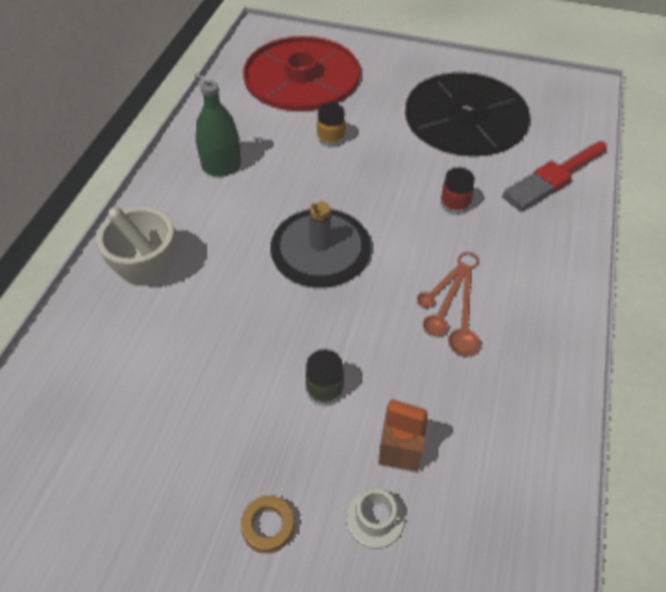

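View pics/t1.png

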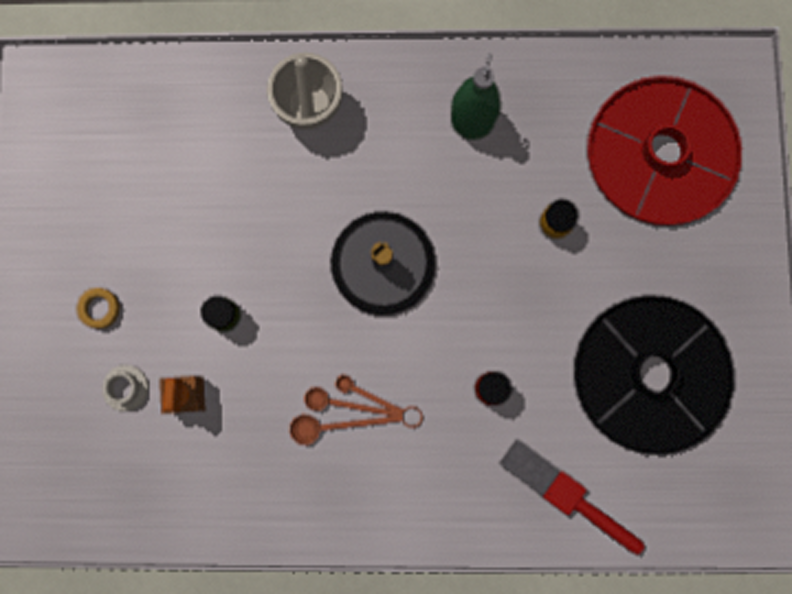

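```bash
cat >> h.py <<'E'
def go(x,y,z,yaw=None):
    """shift in tool axes (mm) and roll (deg) from measured pose; yaw = world direction (deg) of tool y axis"""
    o=telemetry.get_obs(); M=R.from_quat(o['tool_rot']).as_matrix(); p=o['position']
    d=M.T@(np.array([x,y,z])-p)*1000
    y0=np.degrees(np.arctan2(M[1,1],M[0,1])); s='at %s yaw %.1f '%(p.round(4),y0)
    r=0
    if yaw is not None:
        r=-(yaw-y0); r=(r+90)%180-90   # clockwise roll positive, half-turn symmetric
    print(s,'shift',d.round(1),'roll %.1f'%r,'q6 %.2f'%o['q'][5],'grip %.4f'%o['grip_width'],'F',o['ft_force'].round(1), 't %.1f'%o['time'])
E
python3 - <<'E'
from h import *
T=cam('top');S=cam('side')
tp=lambda u,v:(160+u/2.2,70+v/2.2)
sp=lambda u,v:(140+u/1.85,80+v/1.85)
for n,a,b,z in [('base disc',(383,264),(321,247),.012),('keeper',(382,252),(320,210),.082),('bush sleeve top',(121,387),(378,507),.03),('collar top',(98,307),(270,521),.016),('stand/grip top',(172,380),(407,410),.092),('deck hub',(655,373),(467,108),.032),('red',(492,386),(459,179),.056),('yel',(562,216),(331,113),.056),('green',(220,314),(325,363),.056),('mortar',(306,90),(136,235),.07),('cruet',(486,72),(210,90),.158),('spoonring',(413,417),(468,260),.01),('reddeck',(667,147),(302,66),.03)]:
    r1=ray(T,tp(*a));r2=ray(S,sp(*b))
    print(n,tri([r1,r2]).round(3),at(T,tp(*a),z).round(3),at(S,sp(*b),z).round(3))
go(.40,.30,.24,90)
E
```

```text
base disc [ 0.577 -0.004  0.005] [ 0.575 -0.004  0.012] [0.576 0.002 0.012]
keeper [ 0.579 -0.004  0.078] [ 0.578 -0.004  0.082] [0.577 0.    0.082]
bush sleeve top [0.417 0.325 0.026] [0.417 0.324 0.03 ] [0.417 0.327 0.03 ]
collar top [0.519 0.364 0.013] [0.52  0.363 0.016] [0.518 0.365 0.016]
stand/grip top [0.417 0.245 0.085] [0.425 0.243 0.092] [0.409 0.249 0.092]
deck hub [ 0.436 -0.343  0.016] [ 0.435 -0.338  0.032] [ 0.434 -0.323  0.032]
red [ 0.418 -0.136  0.055] [ 0.419 -0.136  0.056] [ 0.418 -0.135  0.056]
yel [ 0.629 -0.226  0.052] [ 0.627 -0.225  0.056] [ 0.628 -0.221  0.056]
green [0.509 0.197 0.053] [0.507 0.196 0.056] [0.51  0.199 0.056]
mortar [0.791 0.092 0.065] [0.787 0.091 0.07 ] [0.789 0.096 0.07 ]
cruet [ 0.778 -0.127  0.136] [ 0.773 -0.124  0.158] [ 0.761 -0.101  0.158]
spoonring [ 0.382 -0.042  0.   ] [ 0.381 -0.041  0.01 ] [ 0.382 -0.033  0.01 ]
reddeck [ 0.725 -0.37   0.02 ] [ 0.722 -0.367  0.03 ] [ 0.719 -0.357  0.03 ]
at [0.152  0.6062 0.2415] yaw 75.9  shift [-315.  -236.6    1.5] roll -14.1 q6 -0.18 grip 0.0872 F [ 0.4 -0.1 -0.6] t 1.6
```

```bash
python3 -m creep '[{"translation":[-35,-21,0],"roll":-4,"gripper":80},{"translation":[-70,-42,0],"roll":-8,"gripper":80},{"translation":[-105,-63,0],"roll":-12,"gripper":80},{"translation":[-140,-84,0],"roll":-14.1,"gripper":80},{"translation":[-175,-105,0],"roll":-14.1,"gripper":80}]' 20
python3 -c "
from h import *;go(.45,.31,.24,90);print(np.array(viewer.camera_info('wrist')['hand_eye']).round(3).tolist())"
```

```text
time: 2.07
position: [0.2972, 0.4605, 0.2417]
tool_rot: [-0.001, 1.0, 0.0, 0.0]
ft_force: [0.5, 0.1, -0.9]
grip_width: 0.0804
grip_force: 0.0
at [0.2972 0.4605 0.2417] yaw 90.1  shift [-152.5 -150.9    1.7] roll 0.1 q6 -0.78 grip 0.0804 F [ 0.5  0.1 -0.9] t 2.1
[[-0.0, -0.963, -0.27, 0.074], [1.0, -0.001, 0.001, -0.0], [-0.001, -0.27, 0.963, -0.143], [0.0, 0.0, 0.0, 1.0]]
```

```bash
python3 -m creep '[{"translation":[-31,-30,0],"roll":0,"gripper":80},{"translation":[-61,-60,0],"roll":0,"gripper":80},{"translation":[-92,-90,0],"roll":0,"gripper":80},{"translation":[-122,-121,0],"roll":0,"gripper":80},{"translation":[-152,-151,0],"roll":0,"gripper":80}]'
python3 - <<'E'
from h import *
go(.45,.31,.24,90)
im=viewer.camera('wrist');c=cam('wrist');cv2.imwrite('pics/w1.png',im)
for t in ['bush','collar','stand','key','jar3']:
    print(t,[( [round(x) for x in r['bbox']],round(r['p'],2)) for r in viewer.recognise('wrist',t)][:4])
print(proj(c,[[.417,.325,.03],[.519,.364,.016],[.417,.245,.09],[.509,.197,.056]]))
E
```

```text
time: 2.48
position: [0.4453, 0.3134, 0.2418]
tool_rot: [-0.0, 1.0, 0.0, 0.0]
ft_force: [-0.2, 0.5, -0.1]
grip_width: 0.08
grip_force: 0.0
at [0.4453 0.3134 0.2418] yaw 90.0  shift [-4.7 -3.4  1.8] roll 0.0 q6 -1.16 grip 0.0800 F [-0.2  0.5 -0.1] t 2.5
bush [([306, 127, 52, 54], 0.64)]
collar [([338, 217, 48, 46], 0.87)]
stand [([227, 123, 55, 56], 0.78)]
key [([239, 132, 27, 48], 0.83)]
jar3 [([194, 216, 46, 46], 0.96)]
[[333.79150516 148.95757298]
 [365.45506965 234.22492076]
 [246.71076687 157.18227784]
 [214.10890954 239.36814174]]
```

View pics/w1.png

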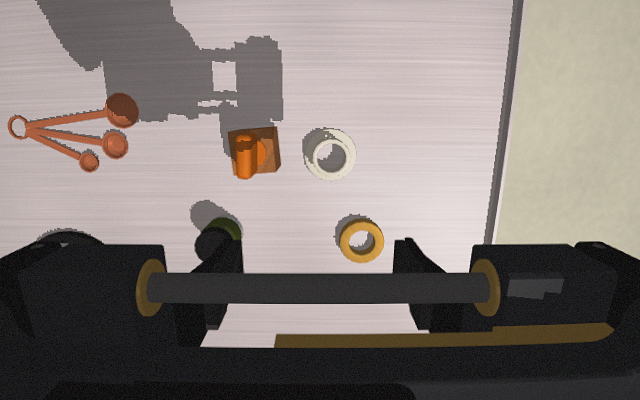

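```bash
cat >> h.py <<'E'
from scipy.ndimage import map_coordinates
M={'bush':[(.030,.006),(.0205,.030),(.0155,.030)],'collar':[(.027,.016),(.0155,.016)],'jar':[(.0205,.056)],
   'deck':[(.028,.032),(.0225,.032),(.1,.014)],'base':[(.068,.012)]}
A=np.linspace(0,2*np.pi,72,endpoint=False)
def score(c,g,m,x,y,dz=0):
    s=0
    for r,z in m:
        f=lambda rr:proj(c,np.c_[x+rr*np.cos(A),y+rr*np.sin(A),np.full(72,z+dz)])
        a,b=f(r-.0012),f(r+.0012)
        v=map_coordinates(g,[b[:,1],b[:,0]],order=1)-map_coordinates(g,[a[:,1],a[:,0]],order=1)
        s+=np.mean(np.minimum(np.abs(v),40))
    return s
def fit(views,m,x,y,w=.015,zs=(0,)):
    """views: list of (cam,img); grid then refine; returns x,y,dz,score"""
    G=[(c,cv2.GaussianBlur(im,(0,0),.8).max(2).astype(float)) for c,im in views]
    for st in (.0025,.001,.0004):
        n=int(np.ceil(w/st))
        x,y,dz,s=max(((X,Y,d,sum(score(c,g,m,X,Y,d) for c,g in G)) for d in zs for X in x+st*np.arange(-n,n+1) for Y in y+st*np.arange(-n,n+1)),key=lambda q:q[3])
        w=st*1.2
    return round(x,4),round(y,4),round(dz,4),round(s,1)
E
cat > l.py <<'E'
from h import *
def look(*n):
    r={}
    for k in n: c=cam(k); r[k]=(c,viewer.camera(k))
    return r
E
python3 - <<'E'
from h import *
im=cv2.imread('pics/w1.png');c=cam('wrist')
# recompute camera at picture pose: time moved by recognises only
T=(cam('top'),cv2.imread('pics/top0.png'));S=(cam('side'),cv2.imread('pics/side0.png'))
W=(c,im)
go(.42,.32,.1,90)
for n,k,x,y in [('bush','bush',.417,.325),('collar','collar',.519,.364),('green','jar',.508,.197),('deck','deck',.435,-.34),('base','base',.576,-.004),('red','jar',.418,-.136),('yel','jar',.628,-.224)]:
    print(n,'W',fit([W],M[k],x,y) if k in('bush','collar') else '', 'T',fit([T],M[k],x,y),'S',fit([S],M[k],x,y), 'all z',fit([T,S],M[k],x,y,zs=(-.008,-.004,0,.004,.008)))
E
```

```text
at [0.4431 0.3155 0.2415] yaw 90.0  shift [ 22.9   4.5 141.5] roll 0.0 q6 -1.16 grip 0.0797 F [-0.2  0.6  0.3] t 2.8
bush W (np.float64(0.4113), np.float64(0.3262), 0, np.float64(63.2)) T (np.float64(0.4176), np.float64(0.3235), 0, np.float64(46.7)) S (np.float64(0.4191), np.float64(0.3275), 0, np.float64(46.7)) all z (np.float64(0.4191), np.float64(0.326), -0.004, np.float64(92.4))
collar W (np.float64(0.508), np.float64(0.3606), 0, np.float64(57.1)) T (np.float64(0.5146), np.float64(0.3565), 0, np.float64(40.2)) S (np.float64(0.5136), np.float64(0.364), 0, np.float64(30.6)) all z (np.float64(0.515), np.float64(0.3601), -0.008, np.float64(69.0))
green W  T (np.float64(0.5095), np.float64(0.1985), 0, np.float64(29.4)) S (np.float64(0.5119), np.float64(0.201), 0, np.float64(24.6)) all z (np.float64(0.5115), np.float64(0.201), 0, np.float64(52.1))
deck W  T (np.float64(0.4356), np.float64(-0.3421), 0, np.float64(60.7)) S (np.float64(0.435), np.float64(-0.3346), 0, np.float64(22.9)) all z (np.float64(0.4356), np.float64(-0.3419), 0, np.float64(82.3))
base W  T (np.float64(0.577), np.float64(-0.0036), 0, np.float64(38.3)) S (np.float64(0.577), np.float64(0.0004), 0, np.float64(29.1)) all z (np.float64(0.5781), np.float64(-0.003), -0.004, np.float64(65.6))
red W  T (np.float64(0.4176), np.float64(-0.1366), 0, np.float64(31.0)) S (np.float64(0.418), np.float64(-0.1379), 0, np.float64(23.4)) all z (np.float64(0.418), np.float64(-0.1371), 0, np.float64(54.1))
yel W  T (np.float64(0.629), np.float64(-0.2244), 0, np.float64(31.8)) S (np.float64(0.627), np.float64(-0.2145), 0, np.float64(18.7)) all z (np.float64(0.6305), np.float64(-0.2255), -0.008, np.float64(49.3))
```

```bash
python3 -m creep '[{"translation":[-7,-6,0],"roll":0,"gripper":70},{"translation":[-30,0,20],"roll":0,"gripper":70},{"translation":[-50,0,40],"roll":0,"gripper":70},{"translation":[-50,0,40],"roll":0,"gripper":70},{"translation":[-50,0,40],"roll":0,"gripper":70}]'
python3 - <<'E'
from l import *
go(.5,.31,.2,90)
W=look('wrist')['wrist'];cv2.imwrite('pics/w2.png',W[1])
for k,x,y in [('bush',.417,.324),('collar',.514,.360)]:
    print(k,fit([W],M[k],x,y))
    print(fit([W],M[k],x,y,zs=(-.006,-.003,0,.003,.006)))
go(.417,.324,.1,90)
E
```

```text
time: 3.2
position: [0.4933, 0.3155, 0.2003]
tool_rot: [-0.001, 1.0, -0.001, -0.001]
ft_force: [-1.2, -0.7, 0.6]
grip_width: 0.0705
grip_force: 0.0
at [0.4933 0.3155 0.2003] yaw 90.1  shift [-6.7 -5.5  0.2] roll 0.1 q6 -1.19 grip 0.0705 F [-1.2 -0.7  0.6] t 3.2
bush (np.float64(0.4176), np.float64(0.327), 0, np.float64(62.6))
(np.float64(0.4176), np.float64(0.3274), 0.006, np.float64(63.9))
collar (np.float64(0.5121), np.float64(0.3579), 0, np.float64(56.8))
(np.float64(0.5136), np.float64(0.3585), -0.006, np.float64(60.0))
at [0.493  0.3156 0.2011] yaw 90.1  shift [ 75.8   8.6 101.3] roll 0.1 q6 -1.19 grip 0.0708 F [0.8 0.4 0.2] t 3.2
```

```bash
python3 -m creep '[{"translation":[20,3,20],"roll":7,"gripper":70},{"translation":[40,6,40],"roll":14,"gripper":70},{"translation":[60,9,60],"roll":21,"gripper":70},{"translation":[75.5,11,80],"roll":28,"gripper":70},{"translation":[75.5,11,80],"roll":35,"gripper":70}]' >/dev/null
python3 -m creep '[{"translation":[0,0,0],"roll":7,"gripper":70},{"translation":[0,0,0],"roll":14,"gripper":70},{"translation":[0,0,0],"roll":21,"gripper":70},{"translation":[0,0,0],"roll":28,"gripper":70},{"translation":[0,0,0],"roll":35,"gripper":70}]' >/dev/null
python3 -m creep '[{"translation":[0,0,0],"roll":7,"gripper":70},{"translation":[0,0,0],"roll":14,"gripper":70},{"translation":[0,0,0],"roll":20,"gripper":70},{"translation":[0,0,0],"roll":20,"gripper":70},{"translation":[0,0,0],"roll":20,"gripper":70}]' >/dev/null
python3 - <<'E'
from l import *
go(.4176,.3265,.029,0)
W=look('wrist')['wrist'];cv2.imwrite('pics/w3.png',W[1])
print(fit([W],M['bush'],.4176,.3265))
E
```

```text
at [0.418  0.3265 0.1226] yaw 0.2  shift [-0.  -0.5 93.6] roll 0.2 q6 0.45 grip 0.0701 F [-0.4  1.1  0.3] t 4.5
(np.float64(0.417), np.float64(0.3273), 0, np.float64(76.7))
```

```bash
python3 -m creep '[{"translation":[0.5,-0.5,30],"roll":0,"gripper":65},{"translation":[0.5,-0.5,60],"roll":0,"gripper":65},{"translation":[0.5,-0.5,85],"roll":0,"gripper":65},{"translation":[0.5,-0.5,93],"roll":0,"gripper":65},{"translation":[0.5,-0.5,93],"roll":0,"gripper":65}]' 15
python3 -m creep '[{"translation":[0,0,0],"roll":0,"gripper":36},{"translation":[0,0,0],"roll":0,"gripper":36},{"translation":[0,0,0],"roll":0,"gripper":36},{"translation":[0,0,0],"roll":0,"gripper":36},{"translation":[0,0,0],"roll":0,"gripper":36}]' 15
python3 -m creep '[{"translation":[0,0,0],"roll":0,"gripper":36},{"translation":[0,0,-8],"roll":0,"gripper":36},{"translation":[30,0,-8],"roll":0,"gripper":36},{"translation":[60,0,-8],"roll":0,"gripper":36},{"translation":[65,0,-8],"roll":0,"gripper":36}]'
python3 -m creep '[{"translation":[0,0,7.5],"roll":0,"gripper":36},{"translation":[0,0,7.5],"roll":0,"gripper":36},{"translation":[0,0,7.5],"roll":0,"gripper":60},{"translation":[0,0,7.5],"roll":0,"gripper":60},{"translation":[0,0,7.5],"roll":0,"gripper":60}]'
```

```text
time: 4.97
position: [0.4167, 0.326, 0.0269]
tool_rot: [0.706, 0.708, -0.002, -0.001]
ft_force: [0.3, -0.2, 0.5]
grip_width: 0.0652
grip_force: 0.0
time: 5.38
position: [0.4187, 0.3268, 0.0296]
tool_rot: [0.707, 0.707, 0.001, 0.0]
ft_force: [-0.6, 0.5, 5.1]
grip_width: 0.0412
grip_force: 15.0
time: 5.8
position: [0.4196, 0.3957, 0.0377]
tool_rot: [0.706, 0.708, 0.003, 0.0]
ft_force: [1.3, 1.1, -1.2]
grip_width: 0.041
grip_force: 15.0
time: 6.22
position: [0.4172, 0.3899, 0.0285]
tool_rot: [0.707, 0.707, -0.002, -0.0]
ft_force: [-0.1, 0.3, 0.1]
grip_width: 0.0537
grip_force: 0.0
```

```bash
python3 -m creep '[{"translation":[0,0,0],"roll":-7,"gripper":62},{"translation":[0,0,0],"roll":-14,"gripper":62},{"translation":[0,0,0],"roll":-21,"gripper":62},{"translation":[0,0,0],"roll":-28,"gripper":62},{"translation":[0,0,0],"roll":-35,"gripper":62}]' >/dev/null
python3 -m creep '[{"translation":[0,0,0],"roll":-7,"gripper":62},{"translation":[0,0,0],"roll":-14,"gripper":62},{"translation":[0,0,0],"roll":-21,"gripper":62},{"translation":[0,0,0],"roll":-28,"gripper":62},{"translation":[0,0,0],"roll":-35,"gripper":62}]' >/dev/null
python3 -m creep '[{"translation":[0,0,0],"roll":-7,"gripper":62},{"translation":[0,0,0],"roll":-14,"gripper":62},{"translation":[0,0,0],"roll":-20,"gripper":62},{"translation":[0,0,0],"roll":-20,"gripper":62},{"translation":[0,0,0],"roll":-20,"gripper":36}]' >/dev/null
python3 -m creep '[{"translation":[0,0,0],"roll":0,"gripper":36},{"translation":[0,0,0],"roll":0,"gripper":36},{"translation":[0,0,0],"roll":0,"gripper":36},{"translation":[0,0,0],"roll":0,"gripper":36},{"translation":[0,0,0],"roll":0,"gripper":36}]' 25
python3 -m creep '[{"translation":[0,0,-30],"roll":0,"gripper":36},{"translation":[0,0,-60],"roll":0,"gripper":36},{"translation":[0,0,-90],"roll":0,"gripper":36},{"translation":[0,0,-100],"roll":0,"gripper":36},{"translation":[0,0,-100],"roll":0,"gripper":36}]'
python3 -c "
from h import *
go(.577,-.0035,.13,90)"
```

```text
time: 7.88
position: [0.4181, 0.3915, 0.029]
tool_rot: [0.0, 1.0, -0.0, 0.0]
ft_force: [0.3, -0.6, -0.3]
grip_width: 0.0398
grip_force: 25.0
time: 8.3
position: [0.4197, 0.3927, 0.1318]
tool_rot: [-0.0, 1.0, 0.002, 0.003]
ft_force: [0.5, 0.2, -1.0]
grip_width: 0.0398
grip_force: 25.0
at [0.4197 0.3927 0.1318] yaw 90.0  shift [-157.2 -396.2    1.3] roll 0.0 q6 -1.01 grip 0.0398 F [ 0.5  0.2 -1. ] t 8.3
```

```bash
python3 -m creep '[{"translation":[-20,-30,-20],"roll":0,"gripper":36},{"translation":[-38,-61,-30],"roll":0,"gripper":36},{"translation":[-57,-92,-40],"roll":0,"gripper":36},{"translation":[-76,-123,-50],"roll":0,"gripper":36},{"translation":[-95,-154,-60],"roll":0,"gripper":36}]' >/dev/null
python3 -m creep '[{"translation":[-19,-31,0],"roll":0,"gripper":36},{"translation":[-38,-62,0],"roll":0,"gripper":36},{"translation":[-57,-93,0],"roll":0,"gripper":36},{"translation":[-76,-124,0],"roll":0,"gripper":36},{"translation":[-95,-155,0],"roll":0,"gripper":36}]' >/dev/null
python3 -m creep '[{"translation":[-19,-30,0],"roll":0,"gripper":36},{"translation":[-38,-60,-10],"roll":0,"gripper":36},{"translation":[-50,-87,-10],"roll":0,"gripper":36},{"translation":[-50,-87,-10],"roll":0,"gripper":36},{"translation":[-50,-87,-10],"roll":0,"gripper":36}]'
python3 - <<'E'
from l import *
go(.66,-.0035,.2,90)
W=look('wrist')['wrist'];cv2.imwrite('pics/w4.png',W[1])
print(fit([W],M['base'],.577,-.0035), fit([W],M['base']+[(.014,.068)],.577,-.0035))
print(proj(W[0],[.577,-.0035,.082]))
go(.577,-.0035,.13,90)
E
```

```text
time: 9.55
position: [0.6577, -0.0062, 0.1965]
tool_rot: [0.002, 1.0, 0.0, -0.002]
ft_force: [-0.3, -0.6, -1.6]
grip_width: 0.0397
grip_force: 25.0
at [ 0.6577 -0.0062  0.1965] yaw 89.8  shift [-2.3  2.7 -3.5] roll -0.2 q6 -1.75 grip 0.0397 F [-0.3 -0.6 -1.6] t 9.6
(np.float64(0.5787), np.float64(-0.0035), 0, np.float64(40.0)) (np.float64(0.5791), np.float64(-0.0035), 0, np.float64(66.4))
[[320.77360927 104.29314852]]
at [ 0.6568 -0.0047  0.1966] yaw 89.9  shift [79.5  1.  67. ] roll -0.1 q6 -1.75 grip 0.0395 F [-0.3 -0.9 -0.9] t 9.6
```

View pics/w4.png

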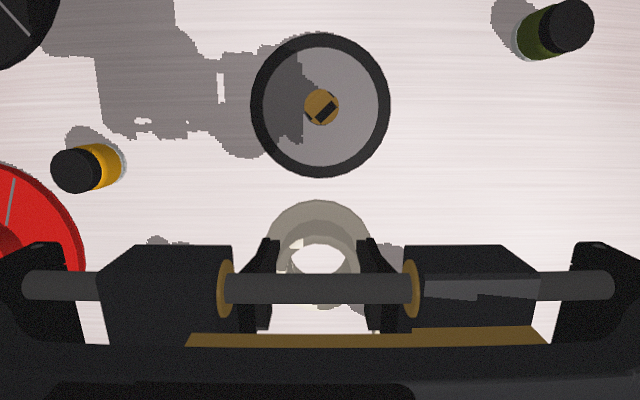

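```bash
python3 - <<'E'
from l import *
import h
go(.578,-.0035,.13,90)
W=look('wrist')['wrist'];cv2.imwrite('pics/w5.png',W[1])
o=telemetry.get_obs();p=o['position']
print(fit([W],M['base']+[(.014,.068)],.578,-.0035),fit([W],M['base']+[(.014,.068)],.578,-.0035,zs=(-.006,-.004,-.002,0,.002,.004,.006)))
h.A=np.linspace(np.radians(125),np.radians(235),72)
b=p[2]-.029
f=fit([W],[(.03,b+.006),(.0205,b+.03),(.0155,b+.03)],p[0],p[1],w=.008);print(p,f,'off',f[0]-p[0],f[1]-p[1])
f=fit([W],[(.03,b+.006)],p[0],p[1],w=.008);print(p,f,'off',f[0]-p[0],f[1]-p[1])
E
```

```text
at [ 0.6568 -0.0047  0.1966] yaw 89.9  shift [78.5  1.  66.9] roll -0.1 q6 -1.75 grip 0.0395 F [-0.3 -0.9 -0.9] t 9.6
(np.float64(0.579), np.float64(-0.0031), 0, np.float64(65.7)) (np.float64(0.579), np.float64(-0.0035), -0.004, np.float64(65.8))
[ 0.65656594 -0.00376235  0.19688261] (np.float64(0.6566), np.float64(-0.0048), 0, np.float64(101.5)) off 3.405510068754669e-05 -0.0010376518413579626
[ 0.65656594 -0.00376235  0.19688261] (np.float64(0.6546), np.float64(-0.0048), 0, np.float64(40.0)) off -0.001965944899312455 -0.0010376518413579626
```

```bash
python3 -m creep '[{"translation":[30,1,25],"roll":0,"gripper":36},{"translation":[60,1,50],"roll":0,"gripper":36},{"translation":[78.1,1.2,70],"roll":0,"gripper":36},{"translation":[78.1,1.2,77],"roll":0,"gripper":36},{"translation":[78.1,1.2,77],"roll":0,"gripper":36}]'
python3 -m creep '[{"translation":[0,0,0],"roll":0,"gripper":36},{"translation":[0,0,0],"roll":0,"gripper":36}]'
python3 -c "
from h import *
go(.5785,-.003,.105,90)"
```

```text
time: 10.07
position: [0.5767, -0.0013, 0.1197]
tool_rot: [-0.001, 1.0, 0.001, -0.003]
ft_force: [0.0, -1.1, -1.7]
grip_width: 0.0398
grip_force: 25.0
time: 10.23
position: [0.5822, -0.0029, 0.1231]
tool_rot: [-0.001, 1.0, -0.0, 0.002]
ft_force: [0.6, 0.7, -0.5]
grip_width: 0.0398
grip_force: 25.0
at [ 0.5822 -0.0029  0.1231] yaw 90.1  shift [ 3.7 -0.1 18. ] roll 0.1 q6 -1.77 grip 0.0398 F [ 0.6  0.7 -0.5] t 10.2
```

```bash
for i in 1 2 3 4 5 6; do python3 -m creep '[{"translation":[0,0,0],"roll":0,"gripper":36}]' | grep pos; done
```

```text
position: [0.5821, -0.0032, 0.1232]
position: [0.5816, -0.0033, 0.1231]
position: [0.5811, -0.0033, 0.1228]
position: [0.5806, -0.0033, 0.1225]
position: [0.5803, -0.0033, 0.1223]
position: [0.5802, -0.0033, 0.1222]
```

```bash
python3 -m creep '[{"translation":[0,0,2],"roll":0,"gripper":36},{"translation":[0,0,4],"roll":0,"gripper":36},{"translation":[0,0,6],"roll":0,"gripper":36},{"translation":[0,0,8],"roll":0,"gripper":36},{"translation":[0,0,8],"roll":0,"gripper":36}]'
python3 -m creep '[{"translation":[0,0,3],"roll":0,"gripper":36},{"translation":[0,0,6],"roll":0,"gripper":36},{"translation":[0,0,9],"roll":0,"gripper":36},{"translation":[0,0,12],"roll":0,"gripper":36},{"translation":[0,0,12],"roll":0,"gripper":36}]'
python3 -m creep '[{"translation":[0,0,2],"roll":0,"gripper":36},{"translation":[0,0,4],"roll":0,"gripper":36},{"translation":[0,0,6],"roll":0,"gripper":36},{"translation":[0,0,6],"roll":0,"gripper":36},{"translation":[0,0,6],"roll":0,"gripper":36}]'
```

```text
time: 11.15
position: [0.5797, -0.0032, 0.1134]
tool_rot: [-0.0, 1.0, 0.0, -0.001]
ft_force: [-0.5, -0.6, -0.7]
grip_width: 0.0394
grip_force: 25.0
time: 11.57
position: [0.5796, -0.0032, 0.1013]
tool_rot: [-0.0, 1.0, 0.0, -0.001]
ft_force: [-0.2, 0.1, -1.5]
grip_width: 0.0397
grip_force: 25.0
time: 11.98
position: [0.58, -0.0032, 0.0959]
tool_rot: [-0.0, 1.0, 0.0, -0.0]
ft_force: [0.6, 0.3, -0.8]
grip_width: 0.0396
grip_force: 25.0
```

```bash
python3 -m creep '[{"translation":[0,0,2],"roll":0,"gripper":36},{"translation":[0,0,4],"roll":0,"gripper":36},{"translation":[0,0,6],"roll":0,"gripper":36},{"translation":[0,0,6],"roll":0,"gripper":36},{"translation":[0,0,6],"roll":0,"gripper":36}]'
python3 -m creep '[{"translation":[0,0,2],"roll":0,"gripper":36},{"translation":[0,0,4],"roll":0,"gripper":36},{"translation":[0,0,6],"roll":0,"gripper":36},{"translation":[0,0,6],"roll":0,"gripper":36},{"translation":[0,0,6],"roll":0,"gripper":36}]'
```

```text
time: 12.4
position: [0.58, -0.0032, 0.0899]
tool_rot: [-0.0, 1.0, 0.0, -0.0]
ft_force: [0.5, 0.0, -1.2]
grip_width: 0.0399
grip_force: 25.0
time: 12.82
position: [0.5799, -0.0032, 0.0838]
tool_rot: [-0.0, 1.0, 0.0, -0.0]
ft_force: [-0.0, 0.1, -1.0]
grip_width: 0.0398
grip_force: 25.0
```

```bash
python3 -m creep '[{"translation":[0,0,8],"roll":0,"gripper":36},{"translation":[0,0,16],"roll":0,"gripper":36},{"translation":[0,0,24],"roll":0,"gripper":36},{"translation":[0,0,32],"roll":0,"gripper":36},{"translation":[0,0,38],"roll":0,"gripper":36}]'
python3 -m creep '[{"translation":[0,0,1.5],"roll":0,"gripper":36},{"translation":[0,0,3],"roll":0,"gripper":36},{"translation":[0,0,4.5],"roll":0,"gripper":36},{"translation":[0,0,4.5],"roll":0,"gripper":36},{"translation":[0,0,4.5],"roll":0,"gripper":36}]'
```

```text
time: 13.23
position: [0.5795, -0.0031, 0.0446]
tool_rot: [-0.0, 1.0, 0.0, -0.001]
ft_force: [0.1, 0.4, -0.4]
grip_width: 0.0394
grip_force: 25.0
time: 13.65
position: [0.5803, -0.0033, 0.0418]
tool_rot: [-0.0, 1.0, -0.0, 0.0]
ft_force: [-1.1, -0.4, 0.1]
grip_width: 0.0397
grip_force: 25.0
```

```bash
python3 -m creep '[{"translation":[0,0,0],"roll":0,"gripper":46},{"translation":[0,0,0],"roll":0,"gripper":60},{"translation":[0,0,0],"roll":0,"gripper":66},{"translation":[0,0,0],"roll":0,"gripper":66},{"translation":[0,0,-10],"roll":0,"gripper":66}]' >/dev/null
python3 -m creep '[{"translation":[0,0,-30],"roll":0,"gripper":70},{"translation":[0,0,-65],"roll":0,"gripper":70},{"translation":[0,0,-100],"roll":0,"gripper":70},{"translation":[0,0,-135],"roll":0,"gripper":70},{"translation":[0,-30,-155],"roll":0,"gripper":75}]' >/dev/null
python3 -m creep '[{"translation":[5,-36,0],"roll":0,"gripper":80},{"translation":[10,-72,0],"roll":0,"gripper":80},{"translation":[15,-108,-10],"roll":0,"gripper":80},{"translation":[20,-144,-20],"roll":0,"gripper":80},{"translation":[25,-180,-30],"roll":0,"gripper":80}]' >/dev/null
python3 -m creep '[{"translation":[5,-36,0],"roll":0,"gripper":80},{"translation":[10,-72,0],"roll":0,"gripper":80},{"translation":[15,-108,-10],"roll":0,"gripper":80},{"translation":[25,-130,-10],"roll":0,"gripper":80},{"translation":[25,-130,-10],"roll":0,"gripper":80}]' >/dev/null
python3 -m creep '[{"translation":[0,0,0],"roll":0,"gripper":80},{"translation":[0,0,0],"roll":0,"gripper":80},{"translation":[0,0,0],"roll":0,"gripper":80},{"translation":[0,0,0],"roll":0,"gripper":80},{"translation":[0,0,0],"roll":0,"gripper":80}]' >/dev/null
python3 - <<'E'
from l import *
L=look('top','wrist');W=L['wrist'];cv2.imwrite('pics/w6.png',W[1]);cv2.imwrite('pics/top6.png',L['top'][1])
print(fit([W],M['deck'],.4356,-.342),fit([L['top']],M['deck'],.4356,-.342))
print(fit([W],M['deck'],.4356,-.342,zs=(-.006,-.003,0,.003,.006)))
go(.4356,-.342,.1,0)
E
```

```text
(np.float64(0.4374), np.float64(-0.3441), 0, np.float64(67.4)) (np.float64(0.4377), np.float64(-0.3434), 0, np.float64(41.1))
(np.float64(0.4372), np.float64(-0.3441), -0.006, np.float64(79.4))
at [ 0.5305 -0.3423  0.2465] yaw 90.1  shift [ 94.9   0.4 146.6] roll -89.9 q6 -2.32 grip 0.0800 F [-0.2 -0.2 -0.3] t 15.8
```

View pics/w6.png

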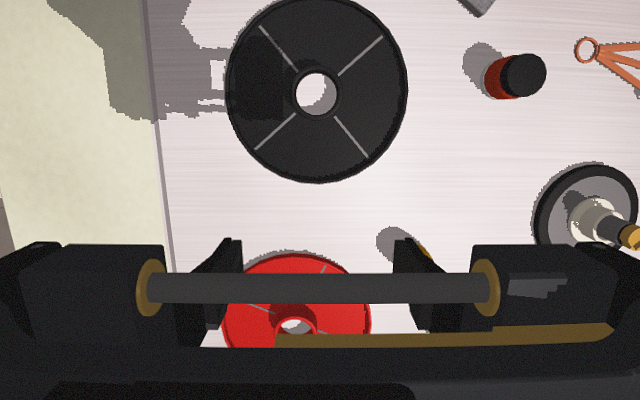

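```bash
python3 -m creep '[{"translation":[25,-1.7,25],"roll":7,"gripper":82},{"translation":[50,-1.7,50],"roll":14,"gripper":82},{"translation":[75,-1.7,75],"roll":21,"gripper":82},{"translation":[93.3,-1.7,90],"roll":28,"gripper":82},{"translation":[93.3,-1.7,90],"roll":35,"gripper":82}]' >/dev/null
python3 -m creep '[{"translation":[0,0,0],"roll":7,"gripper":82},{"translation":[0,0,0],"roll":14,"gripper":82},{"translation":[0,0,0],"roll":21,"gripper":82},{"translation":[0,0,0],"roll":28,"gripper":82},{"translation":[0,0,0],"roll":35,"gripper":82}]' >/dev/null
python3 -m creep '[{"translation":[0,0,0],"roll":7,"gripper":82},{"translation":[0,0,0],"roll":14,"gripper":82},{"translation":[0,0,0],"roll":20,"gripper":82},{"translation":[0,0,0],"roll":20,"gripper":82},{"translation":[0,0,0],"roll":20,"gripper":82}]' >/dev/null
python3 -m creep '[{"translation":[0,0,0],"roll":0,"gripper":82},{"translation":[0,0,0],"roll":0,"gripper":82},{"translation":[0,0,0],"roll":0,"gripper":82},{"translation":[0,0,0],"roll":0,"gripper":82},{"translation":[0,0,0],"roll":0,"gripper":82}]' >/dev/null
python3 - <<'E'
from l import *
go(.4372,-.344,.0265,0)
W=look('wrist')['wrist'];print(fit([W],M['deck'],.4374,-.344))
E
```

```text
at [ 0.4369 -0.345   0.1566] yaw 0.0  shift [  1.    0.3 130.1] roll 0.0 q6 -0.87 grip 0.0820 F [-0.1  0.3 -0. ] t 17.5
(np.float64(0.4364), np.float64(-0.344), 0, np.float64(60.7))
```

```bash
python3 -m creep '[{"translation":[1,0,30],"roll":0,"gripper":82},{"translation":[1,0,60],"roll":0,"gripper":82},{"translation":[1,0,90],"roll":0,"gripper":82},{"translation":[1,0,115],"roll":0,"gripper":82},{"translation":[1,0,124],"roll":0,"gripper":82}]' >/dev/null
python3 -m creep '[{"translation":[0,0,0],"roll":0,"gripper":82},{"translation":[0,0,3],"roll":0,"gripper":82},{"translation":[0,0,6],"roll":0,"gripper":82},{"translation":[0,0,6],"roll":0,"gripper":82},{"translation":[0,0,6],"roll":0,"gripper":82}]'
python3 -m creep '[{"translation":[0,0,0],"roll":0,"gripper":50},{"translation":[0,0,0],"roll":0,"gripper":50},{"translation":[0,0,0],"roll":0,"gripper":50},{"translation":[0,0,0],"roll":0,"gripper":50},{"translation":[0,0,0],"roll":0,"gripper":50}]' 12
python3 -m creep '[{"translation":[0,0,0],"roll":0,"gripper":50},{"translation":[0,0,0],"roll":0,"gripper":70},{"translation":[0,0,0],"roll":0,"gripper":78},{"translation":[0,0,0],"roll":0,"gripper":78},{"translation":[0,0,0],"roll":0,"gripper":78}]'
```

```text
time: 18.38
position: [0.4374, -0.3445, 0.0277]
tool_rot: [0.707, 0.707, -0.0, 0.001]
ft_force: [-0.6, 0.9, 0.0]
grip_width: 0.0823
grip_force: 0.0
time: 18.8
position: [0.4369, -0.3441, 0.0267]
tool_rot: [0.707, 0.707, 0.0, 0.0]
ft_force: [2.3, 0.5, -0.1]
grip_width: 0.0565
grip_force: 6.7
time: 19.22
position: [0.4368, -0.3439, 0.0264]
tool_rot: [0.707, 0.707, -0.0, -0.0]
ft_force: [-0.3, -0.6, -0.3]
grip_width: 0.074
grip_force: 0.0
```

```bash
python3 -m creep '[{"translation":[0,0,0],"roll":7,"gripper":78},{"translation":[0,0,0],"roll":14,"gripper":78},{"translation":[0,0,0],"roll":21,"gripper":78},{"translation":[0,0,0],"roll":28,"gripper":78},{"translation":[0,0,0],"roll":35,"gripper":78}]' >/dev/null
python3 -m creep '[{"translation":[0,0,0],"roll":7,"gripper":78},{"translation":[0,0,0],"roll":14,"gripper":78},{"translation":[0,0,0],"roll":21,"gripper":78},{"translation":[0,0,0],"roll":28,"gripper":78},{"translation":[0,0,0],"roll":35,"gripper":78}]' >/dev/null
python3 -m creep '[{"translation":[0,0,0],"roll":7,"gripper":78},{"translation":[0,0,0],"roll":14,"gripper":78},{"translation":[0,0,0],"roll":20,"gripper":78},{"translation":[0,0,0],"roll":20,"gripper":78},{"translation":[0,0,0],"roll":20,"gripper":78}]' >/dev/null
python3 -m creep '[{"translation":[0,0,0],"roll":0,"gripper":50},{"translation":[0,0,0],"roll":0,"gripper":50},{"translation":[0,0,0],"roll":0,"gripper":50},{"translation":[0,0,0],"roll":0,"gripper":50},{"translation":[0,0,0],"roll":0,"gripper":50}]' 40
python3 -m creep '[{"translation":[0,0,-10],"roll":0,"gripper":50},{"translation":[0,0,-30],"roll":0,"gripper":50},{"translation":[0,0,-60],"roll":0,"gripper":50},{"translation":[0,0,-90],"roll":0,"gripper":50},{"translation":[0,0,-110],"roll":0,"gripper":50}]'
python3 -m creep '[{"translation":[0,0,-5],"roll":0,"gripper":50},{"translation":[0,0,-5],"roll":0,"gripper":50},{"translation":[0,0,-5],"roll":0,"gripper":50},{"translation":[0,0,-5],"roll":0,"gripper":50},{"translation":[0,0,-5],"roll":0,"gripper":50}]'
python3 - <<'E'
from l import *
import h
go(.579,-.003,.14,-90)
W=look('wrist')['wrist'];cv2.imwrite('pics/w7.png',W[1])
E
```

```text
time: 20.88
position: [0.4369, -0.3441, 0.0265]
tool_rot: [1.0, 0.0, 0.0, 0.0]
ft_force: [0.4, 0.8, -0.5]
grip_width: 0.0547
grip_force: 40.0
time: 21.3
position: [0.4371, -0.3441, 0.139]
tool_rot: [1.0, 0.0, 0.001, 0.001]
ft_force: [0.0, 0.1, -4.1]
grip_width: 0.0552
grip_force: 40.0
time: 21.72
position: [0.436, -0.343, 0.1398]
tool_rot: [1.0, 0.0, -0.001, -0.002]
ft_force: [-0.5, -0.4, -3.9]
grip_width: 0.0547
grip_force: 40.0
at [ 0.436  -0.343   0.1398] yaw -90.0  shift [ 143.1 -340.     0.5] roll 0.0 q6 0.70 grip 0.0547 F [-0.5 -0.4 -3.9] t 21.7
```

View pics/w7.png

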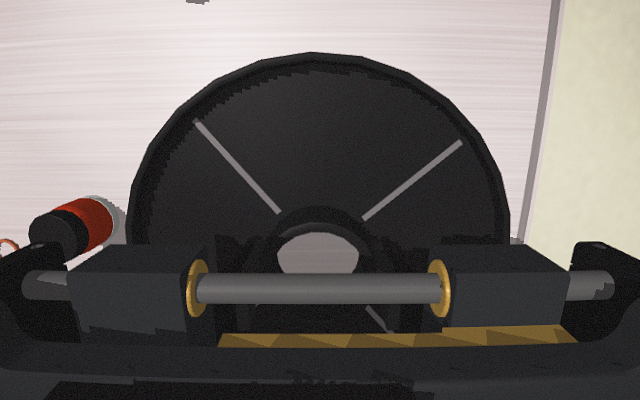

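```bash
python3 -m creep '[{"translation":[14,-34,-10],"roll":0,"gripper":50},{"translation":[28,-68,-10],"roll":0,"gripper":50},{"translation":[43,-102,-10],"roll":0,"gripper":50},{"translation":[57,-136,-10],"roll":0,"gripper":50},{"translation":[72,-170,-10],"roll":0,"gripper":50}]' >/dev/null
python3 -m creep '[{"translation":[14,-34,0],"roll":0,"gripper":50},{"translation":[28,-68,0],"roll":0,"gripper":50},{"translation":[43,-102,0],"roll":0,"gripper":50},{"translation":[57,-136,0],"roll":0,"gripper":50},{"translation":[71.5,-170,0],"roll":0,"gripper":50}]' >/dev/null
for i in 1 2 3; do python3 -m creep '[{"translation":[0,0,0],"roll":0,"gripper":50},{"translation":[0,0,0],"roll":0,"gripper":50},{"translation":[0,0,0],"roll":0,"gripper":50},{"translation":[0,0,0],"roll":0,"gripper":50},{"translation":[0,0,0],"roll":0,"gripper":50}]'>/dev/null; done
python3 -c "
from h import *
go(.5795,-.0032,.10,-90)"
```

```text
at [ 0.5803 -0.0039  0.1516] yaw -90.0  shift [-0.8 -0.7 51.6] roll 0.0 q6 1.37 grip 0.0546 F [ 0.5  0.6 -4.1] t 23.9
```

```bash
python3 -m creep '[{"translation":[-0.5,-0.7,15],"roll":0,"gripper":50},{"translation":[-0.5,-0.7,30],"roll":0,"gripper":50},{"translation":[-0.5,-0.7,45],"roll":0,"gripper":50},{"translation":[-0.5,-0.7,60],"roll":0,"gripper":50},{"translation":[-0.5,-0.7,76],"roll":0,"gripper":50}]' |grep -E 'pos|for'
python3 -m creep '[{"translation":[0,0,0],"roll":0,"gripper":50},{"translation":[0,0,0],"roll":0,"gripper":50},{"translation":[0,0,0],"roll":0,"gripper":50},{"translation":[0,0,0],"roll":0,"gripper":50},{"translation":[0,0,0],"roll":0,"gripper":50}]'|grep -E 'pos|for'
python3 -m creep '[{"translation":[0,0,2],"roll":0,"gripper":50},{"translation":[0,0,4],"roll":0,"gripper":50},{"translation":[0,0,6],"roll":0,"gripper":50},{"translation":[0,0,8],"roll":0,"gripper":50},{"translation":[0,0,10],"roll":0,"gripper":50}]'|grep -E 'pos|for'
```

```text
position: [0.5802, -0.0033, 0.0752]
ft_force: [0.7, 0.1, -3.1]
grip_force: 40.0
position: [0.5806, -0.0034, 0.0767]
ft_force: [-0.6, -0.2, -3.4]
grip_force: 40.0
position: [0.5797, -0.0032, 0.0653]
ft_force: [0.5, 1.1, -3.3]
grip_force: 40.0
```

```bash
python3 -m creep '[{"translation":[0,0,4],"roll":0,"gripper":50},{"translation":[0,0,8],"roll":0,"gripper":50},{"translation":[0,0,12],"roll":0,"gripper":50},{"translation":[0,0,16],"roll":0,"gripper":50},{"translation":[0,0,18],"roll":0,"gripper":50}]' |grep -E 'pos|for'
python3 -m creep '[{"translation":[0,0,1],"roll":0,"gripper":50},{"translation":[0,0,2],"roll":0,"gripper":50},{"translation":[0,0,3.5],"roll":0,"gripper":50},{"translation":[0,0,3.5],"roll":0,"gripper":50},{"translation":[0,0,3.5],"roll":0,"gripper":50}]' |grep -E 'pos|for'
```

```text
position: [0.5794, -0.0032, 0.0467]
ft_force: [0.3, 1.0, -3.0]
grip_force: 40.0
position: [0.58, -0.0032, 0.0446]
ft_force: [-1.3, 0.3, -0.3]
grip_force: 40.0
```

```bash
python3 -m creep '[{"translation":[0,0,0],"roll":0,"gripper":60},{"translation":[0,0,0],"roll":0,"gripper":72},{"translation":[0,0,0],"roll":0,"gripper":80},{"translation":[0,0,0],"roll":0,"gripper":80},{"translation":[0,0,-10],"roll":0,"gripper":80}]' >/dev/null
python3 -m creep '[{"translation":[0,0,-30],"roll":0,"gripper":80},{"translation":[0,0,-65],"roll":0,"gripper":80},{"translation":[0,0,-100],"roll":0,"gripper":80},{"translation":[0,0,-135],"roll":-7,"gripper":80},{"translation":[0,0,-150],"roll":-14,"gripper":80}]' >/dev/null
python3 -m creep '[{"translation":[-8,-30,0],"roll":-7,"gripper":80},{"translation":[-16,-60,0],"roll":-14,"gripper":80},{"translation":[-24,-90,0],"roll":-21,"gripper":80},{"translation":[-32,-120,0],"roll":-28,"gripper":80},{"translation":[-40,-150,0],"roll":-35,"gripper":80}]' >/dev/null
python3 -m creep '[{"translation":[0,0,0],"roll":-7,"gripper":80},{"translation":[0,0,0],"roll":-14,"gripper":80},{"translation":[0,0,0],"roll":-21,"gripper":80},{"translation":[0,0,0],"roll":-28,"gripper":80},{"translation":[0,0,0],"roll":-35,"gripper":80}]' >/dev/null
python3 -m creep '[{"translation":[0,0,0],"roll":-6,"gripper":80},{"translation":[0,0,0],"roll":-6,"gripper":80},{"translation":[0,0,0],"roll":-6,"gripper":80},{"translation":[0,0,0],"roll":-6,"gripper":80},{"translation":[0,0,0],"roll":-6,"gripper":80}]' >/dev/null
python3 - <<'E'
from l import *
L=look('top');cv2.imwrite('pics/top8.png',L['top'][1])
print(fit([L['top']],M['collar'],.514,.358,w=.03))
print(fit([L['top']],M['deck'],.579,-.003,zs=(.012,.018,.024)))
go(.513,.27,.2,0)
E
```

```text
(np.float64(0.532), np.float64(0.389), 0, np.float64(14.8))
(np.float64(0.579), np.float64(-0.0026), 0.012, np.float64(70.7))
at [0.5047 0.1326 0.2042] yaw -0.1  shift [137.4   8.2   4.2] roll -0.1 q6 0.04 grip 0.0802 F [-0.5 -1.2 -0.5] t 28.1
```

```bash
python3 -m creep '[{"translation":[35,2,0],"roll":0,"gripper":80},{"translation":[70,4,0],"roll":0,"gripper":80},{"translation":[105,6,0],"roll":0,"gripper":80},{"translation":[137,8,0],"roll":0,"gripper":80},{"translation":[137,8,0],"roll":0,"gripper":80}]' >/dev/null
python3 -m creep '[{"translation":[0,0,0],"roll":0,"gripper":80},{"translation":[0,0,0],"roll":0,"gripper":80},{"translation":[0,0,0],"roll":0,"gripper":80},{"translation":[0,0,0],"roll":0,"gripper":80},{"translation":[0,0,0],"roll":0,"gripper":80}]' >/dev/null
python3 - <<'E'
from l import *
W=look('wrist')['wrist'];cv2.imwrite('pics/w9.png',W[1])
print(fit([W],M['collar'],.514,.358,w=.03),fit([W],M['collar'],.514,.358,w=.03,zs=(-.006,-.003,0,.003,.006)))
print([( [round(x) for x in r['bbox']],round(r['p'],2)) for r in viewer.recognise('wrist','collar')])
go(.513,.359,.1,0)
E
```

```text
(np.float64(0.5215), np.float64(0.367), 0, np.float64(55.0)) (np.float64(0.5215), np.float64(0.367), 0, np.float64(55.0))
[([301, 55, 56, 60], 0.85)]
at [0.5128 0.2687 0.2041] yaw -0.1  shift [9.030e+01 1.000e-01 1.041e+02] roll -0.1 q6 0.29 grip 0.0799 F [ 0.3  0.4 -0. ] t 29.0
```

```bash
python3 - <<'E'
from h import *
c=cam('wrist')
for x,y in ((.5215,.367),(.513,.359)):
    P=np.r_[[[x+.027*np.cos(a),y+.027*np.sin(a),z] for a in A for z in (0,.016)]];q=proj(c,P);print(q.min(0),q.max(0))
im=cv2.imread('pics/w9.png')
hsv=cv2.cvtColor(im,cv2.COLOR_BGR2HSV);m=cv2.inRange(hsv,(12,90,60),(30,255,255))[:170,240:420]
ys,xs=np.nonzero(m);print(xs.min()+240,xs.max()+240,ys.min(),ys.max(),len(xs))
go(.521,.3665,.1,0)
E
```

```text
[298.98841656  55.60401243] [356.0007423  115.15446526]
[290.18984899  64.69238237] [346.88298104 123.63128968]
299 354 58 115 1760
at [0.5128 0.2687 0.2041] yaw -0.1  shift [ 97.8   8.1 104.1] roll -0.1 q6 0.29 grip 0.0799 F [ 0.3  0.4 -0. ] t 29.0
```

```bash
python3 -m creep '[{"translation":[30,3,30],"roll":0,"gripper":80},{"translation":[60,6,60],"roll":0,"gripper":80},{"translation":[90,8,90],"roll":0,"gripper":80},{"translation":[97.8,8.1,120],"roll":0,"gripper":80},{"translation":[97.8,8.1,145],"roll":0,"gripper":80}]' >/dev/null
python3 -m creep '[{"translation":[0,0,10],"roll":0,"gripper":80},{"translation":[0,0,20],"roll":0,"gripper":80},{"translation":[0,0,20],"roll":0,"gripper":80},{"translation":[0,0,20],"roll":0,"gripper":80},{"translation":[0,0,20],"roll":0,"gripper":80}]' >/dev/null
python3 -m creep '[{"translation":[0,0,0],"roll":0,"gripper":80},{"translation":[0,0,0],"roll":0,"gripper":80},{"translation":[0,0,0],"roll":0,"gripper":80},{"translation":[0,0,0],"roll":0,"gripper":80},{"translation":[0,0,0],"roll":0,"gripper":80}]' >/dev/null
python3 -c "
from h import *
go(.521,.3665,.0225,0)"
```

```text
at [0.5208 0.3675 0.0394] yaw 0.0  shift [-1.   0.2 16.9] roll 0.0 q6 0.44 grip 0.0800 F [-0.2  0.   0.3] t 30.2
```

Grip at yaw 0, release, turn 90°, grip again, so that the collar is centred in both directions.

```bash
python3 -m creep '[{"translation":[-0.8,0,6],"roll":0,"gripper":80},{"translation":[-0.8,0,12],"roll":0,"gripper":80},{"translation":[-0.8,0,17],"roll":0,"gripper":80},{"translation":[-0.8,0,17],"roll":0,"gripper":80},{"translation":[-0.8,0,17],"roll":0,"gripper":60}]' 12 >/dev/null
python3 -m creep '[{"translation":[0,0,0],"roll":0,"gripper":48},{"translation":[0,0,0],"roll":0,"gripper":48},{"translation":[0,0,0],"roll":0,"gripper":48},{"translation":[0,0,0],"roll":0,"gripper":48},{"translation":[0,0,0],"roll":0,"gripper":48}]' 12
python3 -m creep '[{"translation":[0,0,0],"roll":0,"gripper":65},{"translation":[0,0,0],"roll":0,"gripper":70},{"translation":[0,0,0],"roll":0,"gripper":74},{"translation":[0,0,0],"roll":-7,"gripper":74},{"translation":[0,0,0],"roll":-14,"gripper":74}]' >/dev/null
python3 -m creep '[{"translation":[0,0,0],"roll":-7,"gripper":74},{"translation":[0,0,0],"roll":-14,"gripper":74},{"translation":[0,0,0],"roll":-21,"gripper":74},{"translation":[0,0,0],"roll":-28,"gripper":74},{"translation":[0,0,0],"roll":-35,"gripper":74}]' >/dev/null
python3 -m creep '[{"translation":[0,0,0],"roll":-7,"gripper":74},{"translation":[0,0,0],"roll":-14,"gripper":74},{"translation":[0,0,0],"roll":-21,"gripper":74},{"translation":[0,0,0],"roll":-28,"gripper":74},{"translation":[0,0,0],"roll":-35,"gripper":74}]' >/dev/null
python3 -m creep '[{"translation":[0,0,0],"roll":-6,"gripper":74},{"translation":[0,0,0],"roll":-6,"gripper":74},{"translation":[0,0,0],"roll":-6,"gripper":74},{"translation":[0,0,0],"roll":-6,"gripper":60},{"translation":[0,0,0],"roll":-6,"gripper":48}]' 25 >/dev/null
python3 -m creep '[{"translation":[0,0,0],"roll":0,"gripper":48},{"translation":[0,0,0],"roll":0,"gripper":48},{"translation":[0,0,0],"roll":0,"gripper":48},{"translation":[0,0,0],"roll":0,"gripper":48},{"translation":[0,0,0],"roll":0,"gripper":48}]'
python3 -m creep '[{"translation":[0,0,-30],"roll":0,"gripper":48},{"translation":[0,0,-60],"roll":0,"gripper":48},{"translation":[0,0,-90],"roll":0,"gripper":48},{"translation":[0,0,-120],"roll":0,"gripper":48},{"translation":[0,0,-120],"roll":0,"gripper":48}]'
python3 -c "
from h import *
go(.5797,-.0032,.14,90)"
```

```text
time: 31.08
position: [0.5209, 0.3667, 0.0223]
tool_rot: [0.707, 0.707, 0.0, 0.0]
ft_force: [0.7, -0.2, -0.5]
grip_width: 0.0524
grip_force: 12.0
time: 33.17
position: [0.5207, 0.3666, 0.022]
tool_rot: [-0.0, 1.0, -0.0, -0.0]
ft_force: [-1.2, -0.6, -0.2]
grip_width: 0.0535
grip_force: 25.0
time: 33.58
position: [0.5242, 0.3685, 0.1484]
tool_rot: [-0.0, 1.0, 0.003, 0.005]
ft_force: [0.8, 0.1, 0.1]
grip_width: 0.0534
grip_force: 25.0
at [0.5242 0.3685 0.1484] yaw 90.0  shift [ -55.2 -371.8    7.1] roll 0.0 q6 -1.13 grip 0.0534 F [0.8 0.1 0.1] t 33.6
```

```bash
python3 -m creep '[{"translation":[-6,-37,0],"roll":0,"gripper":48},{"translation":[-12,-74,0],"roll":0,"gripper":48},{"translation":[-18,-111,0],"roll":0,"gripper":48},{"translation":[-24,-148,0],"roll":0,"gripper":48},{"translation":[-30,-185,0],"roll":0,"gripper":48}]' >/dev/null
python3 -m creep '[{"translation":[-6,-37,0],"roll":0,"gripper":48},{"translation":[-12,-74,0],"roll":0,"gripper":48},{"translation":[-18,-111,0],"roll":0,"gripper":48},{"translation":[-24,-148,0],"roll":0,"gripper":48},{"translation":[-28.7,-184.8,0],"roll":0,"gripper":48}]' >/dev/null
for i in 1 2 3; do python3 -m creep '[{"translation":[0,0,0],"roll":0,"gripper":48},{"translation":[0,0,0],"roll":0,"gripper":48},{"translation":[0,0,0],"roll":0,"gripper":48},{"translation":[0,0,0],"roll":0,"gripper":48},{"translation":[0,0,0],"roll":0,"gripper":48}]'>/dev/null; done
python3 -c "
from h import *
go(.5797,-.0032,.108,90)"
```

```text
at [ 0.5795 -0.0032  0.1421] yaw 90.0  shift [-0.2  0.  34.1] roll 0.0 q6 -1.77 grip 0.0533 F [-0.6  1.  -0.5] t 35.7
```

```bash
python3 -m creep '[{"translation":[-0.2,0,12],"roll":0,"gripper":48},{"translation":[-0.2,0,24],"roll":0,"gripper":48},{"translation":[-0.2,0,36],"roll":0,"gripper":48},{"translation":[-0.2,0,48],"roll":0,"gripper":48},{"translation":[-0.2,0,48],"roll":0,"gripper":48}]'|grep -E 'pos|for'
python3 -m creep '[{"translation":[0,0,0],"roll":0,"gripper":48},{"translation":[0,0,0],"roll":0,"gripper":48},{"translation":[0,0,2],"roll":0,"gripper":48},{"translation":[0,0,4],"roll":0,"gripper":48},{"translation":[0,0,4],"roll":0,"gripper":48}]'|grep -E 'pos|for'
python3 -m creep '[{"translation":[0,0,1],"roll":0,"gripper":48},{"translation":[0,0,2],"roll":0,"gripper":48},{"translation":[0,0,3],"roll":0,"gripper":48},{"translation":[0,0,4],"roll":0,"gripper":48},{"translation":[0,0,5],"roll":0,"gripper":48}]'|grep -E 'pos|for'
```

```text
position: [0.5781, -0.003, 0.0918]
ft_force: [-0.5, 0.7, -1.2]
grip_force: 25.0
position: [0.5798, -0.0032, 0.0902]
ft_force: [0.6, 0.2, -0.6]
grip_force: 25.0
position: [0.5797, -0.0032, 0.085]
ft_force: [0.2, 0.0, -0.6]
grip_force: 25.0
```

Past the post's rim without force; on down to the hub (TCP 0.072).

```bash
python3 -m creep '[{"translation":[0,0,2],"roll":0,"gripper":48},{"translation":[0,0,4],"roll":0,"gripper":48},{"translation":[0,0,6],"roll":0,"gripper":48},{"translation":[0,0,8],"roll":0,"gripper":48},{"translation":[0,0,10],"roll":0,"gripper":48}]'|grep -E 'pos|for'
python3 -m creep '[{"translation":[0,0,1],"roll":0,"gripper":48},{"translation":[0,0,2],"roll":0,"gripper":48},{"translation":[0,0,3.5],"roll":0,"gripper":48},{"translation":[0,0,3.5],"roll":0,"gripper":48},{"translation":[0,0,3.5],"roll":0,"gripper":48}]'|grep -E 'pos|for'
```

```text
position: [0.5796, -0.0032, 0.0748]
ft_force: [-0.1, 0.6, -1.1]
grip_force: 25.0
position: [0.5797, -0.0032, 0.072]
ft_force: [-0.7, 1.0, 3.0]
grip_force: 25.0
```

```bash
python3 -m creep '[{"translation":[0,0,0],"roll":0,"gripper":58},{"translation":[0,0,0],"roll":0,"gripper":68},{"translation":[0,0,0],"roll":0,"gripper":76},{"translation":[0,0,0],"roll":0,"gripper":76},{"translation":[0,0,-10],"roll":0,"gripper":76}]' >/dev/null
python3 -m creep '[{"translation":[0,0,-30],"roll":0,"gripper":76},{"translation":[0,0,-60],"roll":0,"gripper":76},{"translation":[-30,0,-80],"roll":0,"gripper":76},{"translation":[-60,0,-90],"roll":0,"gripper":76},{"translation":[-85,0,-95],"roll":0,"gripper":76}]' >/dev/null
for i in 1 2 3; do python3 -m creep '[{"translation":[0,0,0],"roll":0,"gripper":76},{"translation":[0,0,0],"roll":0,"gripper":76},{"translation":[0,0,0],"roll":0,"gripper":76},{"translation":[0,0,0],"roll":0,"gripper":76},{"translation":[0,0,0],"roll":0,"gripper":76}]'>/dev/null; done
python3 - <<'E'
from l import *
go(.5797,-.0032,.2,90)
W=look('wrist')['wrist'];im=W[1];cv2.imwrite('pics/w10.png',im)
u=proj(W[0],[.5795,-.0032,.082])[0];print(u)
x,y=u.astype(int);cv2.imwrite('pics/w10c.png',cv2.resize(im[max(y-60,0):y+60,x-80:x+80],None,fx=5,fy=5,interpolation=2));print(max(y-60,0),x-80)
print(fit([W],[(.027,.066),(.1,.032)],.5795,-.0032))
E
```

```text
at [ 0.6647 -0.0031  0.1766] yaw 90.0  shift [ 85.   -0.  -23.4] roll 0.0 q6 -1.74 grip 0.0758 F [ 0.  -0.2 -0.7] t 39.8
[317.56583778  96.18760955]
36 237
(np.float64(0.5799), np.float64(-0.0036), 0, np.float64(70.6))
```

View pics/w10c.png

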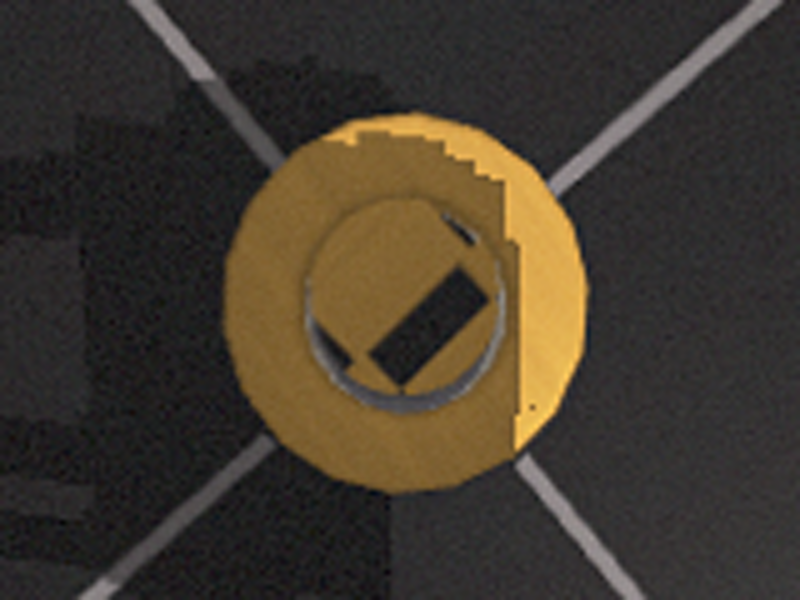

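```bash
python3 - <<'E'
from h import *
c=cam('wrist')
px=lambda u,v:(237+(u+.5)/5-.5,36+(v+.5)/5-.5)
q=[at(c,px(*p),.082) for p in ((460,265),(490,298),(402,387),(370,353))]
print(np.array(q).round(4),'ctr',np.mean(q,0).round(4))
d=(q[0]+q[1]-q[2]-q[3])/2;print('len',np.linalg.norm(d),'yaw',np.degrees(np.arctan2(d[1],d[0])), 'w',np.linalg.norm(q[0]-q[1]))
go(.52,.245,.24,90)
E
python3 -m creep '[{"translation":[18,30,-10],"roll":0,"gripper":60},{"translation":[36,60,-20],"roll":0,"gripper":60},{"translation":[54,90,-30],"roll":0,"gripper":60},{"translation":[72,120,-40],"roll":0,"gripper":60},{"translation":[90,150,-50],"roll":0,"gripper":60}]' >/dev/null
python3 -m creep '[{"translation":[18,33,-10],"roll":0,"gripper":60},{"translation":[36,66,-13],"roll":0,"gripper":60},{"translation":[54,98,-13],"roll":0,"gripper":60},{"translation":[54,98,-13],"roll":0,"gripper":60},{"translation":[54,98,-13],"roll":0,"gripper":60}]' >/dev/null
for i in 1 2 3; do python3 -m creep '[{"translation":[0,0,0],"roll":0,"gripper":60},{"translation":[0,0,0],"roll":0,"gripper":60},{"translation":[0,0,0],"roll":0,"gripper":60},{"translation":[0,0,0],"roll":0,"gripper":60},{"translation":[0,0,0],"roll":0,"gripper":60}]'>/dev/null; done
python3 - <<'E'
from l import *
go(.417,.245,.2,90)
W=look('wrist')['wrist'];im=W[1];cv2.imwrite('pics/w11.png',im)
u=proj(W[0],[.417,.245,.07])[0];print(u)
x,y=u.astype(int);y0=max(y-60,0);cv2.imwrite('pics/w11c.png',cv2.resize(im[y0:y0+120,x-80:x+80],None,fx=5,fy=5,interpolation=2));print(y0,x-80)
E
```

```text
[[ 0.5745  0.0043  0.082 ]
 [ 0.5788  0.0084  0.082 ]
 [ 0.5907 -0.0036  0.082 ]
 [ 0.5861 -0.008   0.082 ]] ctr [5.825e-01 3.000e-04 8.200e-02]
len 0.016907682343428408 yaw 133.93153093304113 w 0.0059793794994470045
at [ 0.6647 -0.0032  0.1766] yaw 90.0  shift [144.6 248.2 -63.4] roll 0.0 q6 -1.74 grip 0.0758 F [-0.4 -0.7 -0.6] t 39.9
at [0.5206 0.2449 0.2396] yaw 90.0  shift [103.6   0.2  39.6] roll 0.0 q6 -1.33 grip 0.0601 F [-0.5 -0.2  0.4] t 42.0
[317.7857576  78.7257929]
18 237
```

View pics/w11c.png

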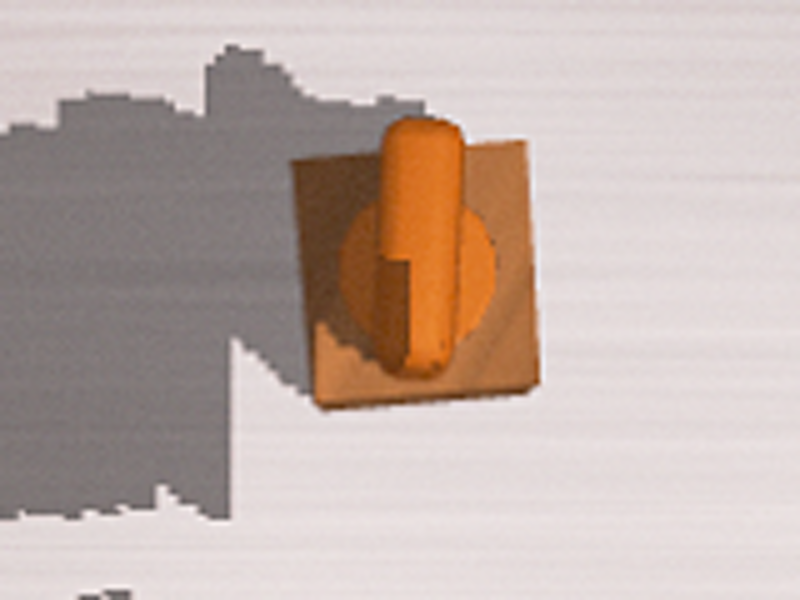

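```bash
python3 - <<'E'
from h import *
c=cam('wrist')
px=lambda u,v:(237+(u+.5)/5-.5,18+(v+.5)/5-.5)
q=np.array([at(c,px(*p),.05) for p in ((292,160),(526,140),(540,382),(318,405))]);print(q.round(4),q.mean(0))
print('flange',at(c,px(418,275),.054)); 
a,b=at(c,px(424.5,135),.092),at(c,px(419,300),.092);print('wing',a,b,np.degrees(np.arctan2(*(a-b)[1::-1])))
print([proj(c,[x,.2447,.092]) for x in (.397,.437)])
go(.4177,.2447,.078,88)
E
```

```text
[[0.3892 0.2238 0.05  ]
 [0.3858 0.2673 0.05  ]
 [0.429  0.2707 0.05  ]
 [0.4333 0.2282 0.05  ]] [0.40933455 0.24748459 0.05      ]
flange [0.41009103 0.24726211 0.054     ]
wing [0.39264172 0.24798801 0.092     ] [0.41818098 0.24713903 0.092     ] 178.09605956596712
[array([[317.44030721,  50.31186454]]), array([[317.45492188, 101.15750958]])]
at [0.5206 0.2448 0.2396] yaw 90.0  shift [ 1.029e+02 -1.000e-01  1.616e+02] roll 2.0 q6 -1.33 grip 0.0602 F [-0.  -0.2  1. ] t 42.0
```

```bash
python3 -m creep '[{"translation":[35,1,25],"roll":0.5,"gripper":50},{"translation":[70,2,50],"roll":1,"gripper":50},{"translation":[100,2.6,75],"roll":2,"gripper":50},{"translation":[111,2.6,100],"roll":2,"gripper":50},{"translation":[111,2.6,110],"roll":2,"gripper":50}]' >/dev/null
for i in 1 2; do python3 -m creep '[{"translation":[0,0,0],"roll":0,"gripper":50},{"translation":[0,0,0],"roll":0,"gripper":50},{"translation":[0,0,0],"roll":0,"gripper":50},{"translation":[0,0,0],"roll":0,"gripper":50},{"translation":[0,0,0],"roll":0,"gripper":50}]'>/dev/null; done
python3 -c "
from h import *
go(.4095,.2474,.078,88)"
```

```text
at [0.4096 0.2474 0.1296] yaw 88.0  shift [ 0.1  0.  51.6] roll 0.0 q6 -1.23 grip 0.0498 F [-0.1 -0.1  0.2] t 43.3
```

```bash
python3 -m creep '[{"translation":[0,0,12],"roll":0,"gripper":50},{"translation":[0,0,24],"roll":0,"gripper":50},{"translation":[0,0,36],"roll":0,"gripper":50},{"translation":[0,0,46],"roll":0,"gripper":50},{"translation":[0,0,51.5],"roll":0,"gripper":50}]'|grep -E 'pos|force'
python3 -m creep '[{"translation":[0,0,0],"roll":0,"gripper":50},{"translation":[0,0,0],"roll":0,"gripper":50},{"translation":[0,0,0],"roll":0,"gripper":50},{"translation":[0,0,0],"roll":0,"gripper":10},{"translation":[0,0,0],"roll":0,"gripper":10}]' 20|grep -E 'pos|force'
python3 -m creep '[{"translation":[0,0,0],"roll":0,"gripper":10},{"translation":[0,0,0],"roll":0,"gripper":10},{"translation":[0,0,0],"roll":0,"gripper":10},{"translation":[0,0,0],"roll":0,"gripper":10},{"translation":[0,0,0],"roll":0,"gripper":10}]' 40
```

```text
position: [0.4092, 0.2472, 0.0771]
ft_force: [-0.1, -0.7, -0.5]
grip_force: 0.0
position: [0.4099, 0.2475, 0.0786]
ft_force: [-0.6, -0.8, 0.2]
grip_force: 0.0
time: 44.52
position: [0.4096, 0.2474, 0.0781]
tool_rot: [0.017, 1.0, -0.0, 0.0]
ft_force: [-0.7, 1.1, 0.9]
grip_width: 0.0137
grip_force: 40.2
```

```bash
python3 -m creep '[{"translation":[0,0,-20],"roll":0,"gripper":10},{"translation":[0,0,-40],"roll":0,"gripper":10},{"translation":[0,0,-65],"roll":0,"gripper":10},{"translation":[0,0,-92],"roll":0,"gripper":10},{"translation":[0,0,-92],"roll":0,"gripper":10}]'>/dev/null
python3 -m creep '[{"translation":[0,0,0],"roll":0,"gripper":10},{"translation":[0,0,0],"roll":0,"gripper":10},{"translation":[0,0,0],"roll":0,"gripper":10},{"translation":[0,0,0],"roll":0,"gripper":10},{"translation":[0,0,0],"roll":0,"gripper":10}]'
python3 - <<'E'
from l import *
go(.5828,.0003,.17,44)
W=look('wrist')['wrist'];im=W[1];cv2.imwrite('pics/w12.png',im[150:350,170:470])
E
```

```text
time: 45.35
position: [0.4089, 0.2471, 0.1689]
tool_rot: [0.017, 1.0, -0.0, -0.001]
ft_force: [0.2, 0.3, -1.3]
grip_width: 0.0138
grip_force: 40.0
at [0.4089 0.2471 0.1689] yaw 88.0  shift [-182.3 -240.6   -1.3] roll 44.0 q6 -1.23 grip 0.0138 F [ 0.2  0.3 -1.3] t 45.4
```

View pics/w12.png

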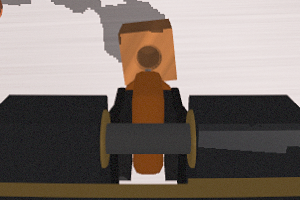

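```bash
python3 - <<'E'
from h import *
c=cam('wrist');o=telemetry.get_obs();p=np.array(o['position']);Rm=R.from_quat(o['tool_rot']).as_matrix()
for dx in (-.02,.02):
  for dz in (-.014,.024):
    print(dx,dz,(proj(c,p+Rm@[dx,0,dz])-[170,150]).round(1))
print('hole',at(c,(319,207),.05))
im=cv2.imread('pics/w12.png');h=cv2.cvtColor(im,cv2.COLOR_BGR2HSV)
print([(v,h[v,148].tolist()) for v in range(60,80,2)],[(v,h[v,148].tolist()) for v in range(160,182,2)])
E
```

```text
-0.02 -0.014 [[147.9 178.5]]
-0.02 0.024 [[147.8 136.6]]
0.02 -0.014 [[147.9  97. ]]
0.02 0.024 [[147.8  69. ]]
hole [0.40952474 0.24815828 0.05      ]
[(60, [12, 152, 92]), (62, [13, 156, 95]), (64, [11, 155, 92]), (66, [16, 176, 87]), (68, [12, 144, 126]), (70, [0, 23, 101]), (72, [13, 223, 111]), (74, [13, 219, 112]), (76, [12, 203, 118]), (78, [14, 224, 115])] [(160, [12, 212, 124]), (162, [13, 226, 125]), (164, [12, 207, 127]), (166, [11, 202, 126]), (168, [13, 209, 123]), (170, [14, 228, 121]), (172, [12, 192, 125]), (174, [7, 57, 174]), (176, [3, 11, 228]), (178, [3, 11, 222]), (180, [3, 10, 225])]
```

```bash
python3 -m creep '[{"translation":[-20,-26,0],"roll":7,"gripper":10},{"translation":[-40,-53,0],"roll":14,"gripper":10},{"translation":[-60,-80,0],"roll":21,"gripper":10},{"translation":[-81,-107,0],"roll":28,"gripper":10},{"translation":[-101,-133,0],"roll":35,"gripper":10}]'>/dev/null
python3 -c "
from h import *
go(.5828,.0003,.17,44)"
```

```text
at [0.5066 0.1095 0.1695] yaw 52.7  shift [-126.8  -40.6   -0.5] roll 8.7 q6 -0.92 grip 0.0137 F [ 0.6  0.6 -0.8] t 45.8
```

```bash
python3 -m creep '[{"translation":[-32,-10,0],"roll":4,"gripper":10},{"translation":[-64,-20,0],"roll":8.7,"gripper":10},{"translation":[-96,-30,0],"roll":8.7,"gripper":10},{"translation":[-126.8,-40.6,0],"roll":8.7,"gripper":10},{"translation":[-126.8,-40.6,0],"roll":8.7,"gripper":10}]'>/dev/null
for i in 1 2 3 4; do python3 -m creep '[{"translation":[0,0,0],"roll":0,"gripper":10},{"translation":[0,0,0],"roll":0,"gripper":10},{"translation":[0,0,0],"roll":0,"gripper":10},{"translation":[0,0,0],"roll":0,"gripper":10},{"translation":[0,0,0],"roll":0,"gripper":10}]'>/dev/null; done
python3 -c "
from h import *
go(.5828,.0003,.155,44)"
```

```text
at [0.5828 0.0022 0.17  ] yaw 44.3  shift [-1.4 -1.4 15. ] roll 0.3 q6 -0.96 grip 0.0138 F [ 0.1  0.  -0.1] t 47.9
```

```bash
python3 -m creep '[{"translation":[-1.4,-1.4,5],"roll":0.3,"gripper":10},{"translation":[-1.4,-1.4,10],"roll":0.3,"gripper":10},{"translation":[-1.4,-1.4,16],"roll":0.3,"gripper":10},{"translation":[-1.4,-1.4,16],"roll":0.3,"gripper":10},{"translation":[-1.4,-1.4,16],"roll":0.3,"gripper":10}]'|grep -E 'pos|for'
python3 -m creep '[{"translation":[0,0,0],"roll":0,"gripper":10},{"translation":[0,0,0],"roll":0,"gripper":10},{"translation":[0,0,0],"roll":0,"gripper":10},{"translation":[0,0,0],"roll":0,"gripper":10},{"translation":[0,0,0],"roll":0,"gripper":10}]'|grep -E 'pos|for'
python3 -m creep '[{"translation":[0,0,1.5],"roll":0,"gripper":10},{"translation":[0,0,3],"roll":0,"gripper":10},{"translation":[0,0,4.5],"roll":0,"gripper":10},{"translation":[0,0,6],"roll":0,"gripper":10},{"translation":[0,0,6],"roll":0,"gripper":10}]'|grep -E 'pos|for'
```

```text
position: [0.5823, 0.0003, 0.1532]
ft_force: [-0.5, -0.8, -0.3]
grip_force: 40.0
position: [0.5829, 0.0003, 0.1543]
ft_force: [0.5, 0.3, -0.7]
grip_force: 40.0
position: [0.5825, 0.0003, 0.1476]
ft_force: [0.4, 0.2, -1.9]
grip_force: 40.0
```

```bash
python3 -m creep '[{"translation":[0,0,1],"roll":0,"gripper":10},{"translation":[0,0,2],"roll":0,"gripper":10},{"translation":[0,0,3],"roll":0,"gripper":10},{"translation":[0,0,3],"roll":0,"gripper":10},{"translation":[0,0,3],"roll":0,"gripper":10}]'|grep -E 'pos|for'
python3 -m creep '[{"translation":[0,0,1],"roll":0,"gripper":10},{"translation":[0,0,2],"roll":0,"gripper":10},{"translation":[0,0,3],"roll":0,"gripper":10},{"translation":[0,0,3],"roll":0,"gripper":10},{"translation":[0,0,3],"roll":0,"gripper":10}]'|grep -E 'pos|for'
```

```text
position: [0.5828, 0.0003, 0.145]
ft_force: [0.8, -0.1, -0.6]
grip_force: 40.0
position: [0.5827, 0.0003, 0.142]
ft_force: [1.5, -0.0, -0.6]
grip_force: 40.0
```

```bash
python3 -m creep '[{"translation":[0,0,1],"roll":5,"gripper":10},{"translation":[0,0,1],"roll":10,"gripper":10},{"translation":[0,0,1],"roll":15,"gripper":10},{"translation":[0,0,1],"roll":20,"gripper":10},{"translation":[0,0,1],"roll":20,"gripper":10}]'|grep -E 'pos|for|rot'
python3 -m creep '[{"translation":[0,0,0],"roll":5,"gripper":10},{"translation":[0,0,0],"roll":10,"gripper":10},{"translation":[0,0,0],"roll":15,"gripper":10},{"translation":[0,0,0],"roll":20,"gripper":10},{"translation":[0,0,0],"roll":20,"gripper":10}]'|grep -E 'pos|for|rot'
python3 -c "
from h import *
go(.5828,.0003,.141,0);print(telemetry.get_obs()['moment'])"
```

```text
position: [0.583, 0.0003, 0.1411]
tool_rot: [0.545, 0.838, 0.0, 0.0]
ft_force: [-0.6, 1.0, -1.0]
grip_force: 40.0
position: [0.583, 0.0003, 0.1411]
tool_rot: [0.682, 0.732, 0.0, 0.0]
ft_force: [-0.0, -0.5, -0.7]
grip_force: 40.0
at [5.830e-01 3.000e-04 1.411e-01] yaw 4.1  shift [ 0.  -0.2  0.1] roll 4.1 q6 -0.26 grip 0.0140 F [-0.  -0.5 -0.7] t 50.8
[-0.05525601 -0.12516282  0.10129473]
```

```bash
python3 -m creep '[{"translation":[0,0,0],"roll":5,"gripper":10},{"translation":[0,0,0],"roll":10,"gripper":10},{"translation":[0,0,0],"roll":15,"gripper":10},{"translation":[0,0,0],"roll":20,"gripper":10},{"translation":[0,0,0],"roll":20,"gripper":10}]'|grep -E 'pos|for|rot'
python3 -m creep '[{"translation":[0,0,0],"roll":5,"gripper":10},{"translation":[0,0,0],"roll":10,"gripper":10},{"translation":[0,0,0],"roll":15,"gripper":10},{"translation":[0,0,0],"roll":20,"gripper":10},{"translation":[0,0,0],"roll":20,"gripper":10}]'|grep -E 'pos|for|rot'
python3 -c "
from h import *
go(.5828,.0003,.141,0);print(telemetry.get_obs()['moment'])"
```

```text
position: [0.5831, 0.0003, 0.1411]
tool_rot: [0.798, 0.603, 0.0, 0.0]
ft_force: [1.3, -0.1, -2.3]
grip_force: 40.0
position: [0.5831, 0.0002, 0.1411]
tool_rot: [0.89, 0.456, 0.0, 0.0]
ft_force: [0.8, 0.2, -1.5]
grip_force: 40.0
at [5.831e-01 2.000e-04 1.411e-01] yaw -35.8  shift [-0.1 -0.3  0.1] roll -35.8 q6 0.43 grip 0.0136 F [ 0.8  0.2 -1.5] t 51.6
[-0.07104762 -0.17593045  0.06696539]
```

```bash
python3 -m creep '[{"translation":[0,0,0],"roll":4,"gripper":10},{"translation":[0,0,0],"roll":7,"gripper":10},{"translation":[0,0,0],"roll":7,"gripper":10},{"translation":[0,0,0],"roll":7,"gripper":10},{"translation":[0,0,0],"roll":7,"gripper":10}]'|grep -E 'pos|for|rot'
python3 -c "
from h import *
print(telemetry.get_obs()['moment'])"
python3 -m creep '[{"translation":[0,0,0],"roll":3,"gripper":10},{"translation":[0,0,0],"roll":5,"gripper":10},{"translation":[0,0,0],"roll":5,"gripper":10},{"translation":[0,0,0],"roll":5,"gripper":10},{"translation":[0,0,0],"roll":5,"gripper":10}]'|grep -E 'pos|for|rot'
python3 -c "
from h import *
print(telemetry.get_obs()['moment']);go(.5828,.0003,.141,0)"
```

```text
position: [0.5831, 0.0002, 0.1411]
tool_rot: [0.916, 0.4, 0.0, 0.0]
ft_force: [1.0, -0.5, -1.9]
grip_force: 40.0
[-0.16743999 -0.14168555  0.0873968 ]
position: [0.583, 0.0002, 0.1411]
tool_rot: [0.933, 0.359, 0.0, 0.0]
ft_force: [2.4, -0.8, -2.9]
grip_force: 40.0
[-0.18088351 -0.24288004 -0.00499764]
at [5.830e-01 2.000e-04 1.411e-01] yaw -47.9  shift [-0.1 -0.3  0.1] roll -47.9 q6 0.64 grip 0.0136 F [ 2.4 -0.8 -2.9] t 52.5
```

```bash
python3 -m creep '[{"translation":[0,0,0],"roll":-4,"gripper":10},{"translation":[0,0,0],"roll":-8,"gripper":10},{"translation":[0,0,0],"roll":-8,"gripper":10},{"translation":[0,0,-5],"roll":-8,"gripper":10},{"translation":[0,0,-10],"roll":-8,"gripper":10}]'|grep -E 'pos|for|rot'
python3 -m creep '[{"translation":[0,0,-10],"roll":0,"gripper":10},{"translation":[0,0,-20],"roll":0,"gripper":10},{"translation":[0,0,-30],"roll":0,"gripper":10},{"translation":[-30,0,-40],"roll":0,"gripper":10},{"translation":[-60,0,-40],"roll":0,"gripper":10}]'|grep -E 'pos|for|rot'
python3 -m creep '[{"translation":[-25,0,0],"roll":0,"gripper":10},{"translation":[-25,0,0],"roll":0,"gripper":10},{"translation":[-25,0,0],"roll":0,"gripper":10},{"translation":[-25,0,0],"roll":0,"gripper":10},{"translation":[-25,0,0],"roll":0,"gripper":10}]'|grep -E 'pos|for|rot'
python3 - <<'E'
from l import *
go(.4096,.2474,.17,-40)
W=look('wrist')['wrist'];im=W[1];cv2.imwrite('pics/w13.png',im)
x,y=proj(W[0],[.5795,-.0032,.07])[0].astype(int);y0=max(y-80,0);cv2.imwrite('pics/w13c.png',cv2.resize(im[y0:y0+200,x-130:x+130],None,fx=3,fy=3,interpolation=2));print(y0,x-130)
E
```

```text
position: [0.5822, 0.0003, 0.1512]
tool_rot: [0.906, 0.422, -0.001, -0.001]
ft_force: [0.3, -0.0, -0.7]
grip_force: 40.0
position: [0.5461, -0.0457, 0.1941]
tool_rot: [0.906, 0.424, 0.002, 0.002]
ft_force: [-0.2, -1.2, -1.0]
grip_force: 40.0
position: [0.5291, -0.0644, 0.1916]
tool_rot: [0.906, 0.423, 0.001, 0.0]
ft_force: [0.8, 0.3, 0.2]
grip_force: 40.0
at [ 0.5291 -0.0644  0.1916] yaw -40.0  shift [ 162.3 -291.8   21.4] roll 0.0 q6 0.37 grip 0.0138 F [0.8 0.3 0.2] t 53.7
24 187
```

View pics/w13c.png

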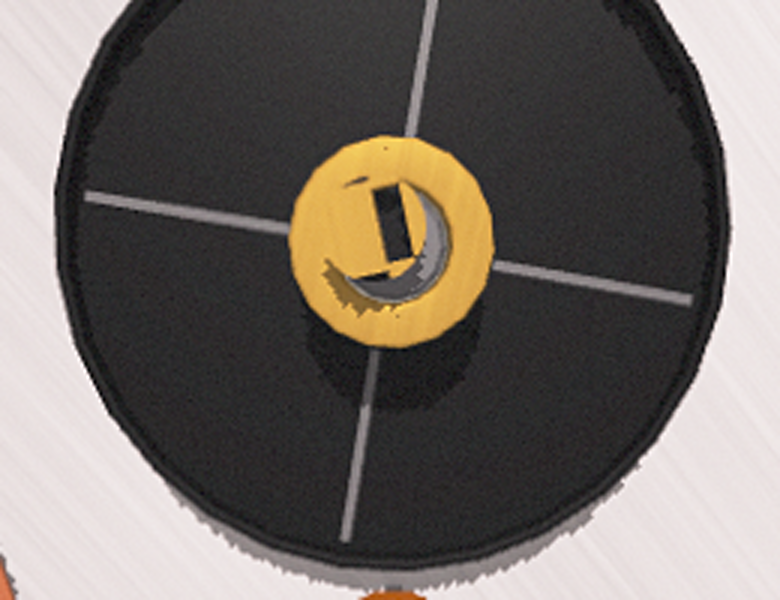

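```bash
python3 - <<'E'
from h import *
c=cam('wrist')
px=lambda u,v:(187+(u+.5)/3-.5,24+(v+.5)/3-.5)
a,b=[at(c,px(*p),.082) for p in ((386,187),(401.5,260.5))]
print(np.degrees(np.arctan2(*(a-b)[1::-1])),(a+b)/2)
go(.4096,.2474,.19,-40)
E
```

```text
62.39296233925039 [ 5.8221604e-01 -1.2728885e-04  8.2000000e-02]
at [ 0.529  -0.0642  0.1914] yaw -39.9  shift [ 162.4 -291.6    1.2] roll 0.1 q6 0.37 grip 0.0136 F [ 0.8 -0.6 -0.3] t 53.8
```

```bash
python3 -m creep '[{"translation":[16,-30,0],"roll":-7,"gripper":10},{"translation":[33,-60,0],"roll":-14,"gripper":10},{"translation":[49,-90,0],"roll":-21,"gripper":10},{"translation":[66,-120,0],"roll":-28,"gripper":10},{"translation":[82,-148,0],"roll":-35,"gripper":10}]'>/dev/null
for i in 1 2; do python3 -m creep '[{"translation":[0,0,0],"roll":-7,"gripper":10},{"translation":[0,0,0],"roll":-14,"gripper":10},{"translation":[0,0,0],"roll":-21,"gripper":10},{"translation":[0,0,0],"roll":-28,"gripper":10},{"translation":[0,0,0],"roll":-35,"gripper":10}]'>/dev/null; done
python3 -m creep '[{"translation":[0,0,0],"roll":-7,"gripper":10},{"translation":[0,0,0],"roll":-14,"gripper":10},{"translation":[0,0,0],"roll":-21,"gripper":10},{"translation":[0,0,0],"roll":-23,"gripper":10},{"translation":[0,0,0],"roll":-23,"gripper":10}]'>/dev/null
python3 -c "
from h import *
go(.4096,.2474,.16,88)"
```

```text
at [0.4678 0.0939 0.191 ] yaw 88.1  shift [ 63.2 151.5  31. ] roll 0.1 q6 -1.57 grip 0.0139 F [-0.5  1.3 -0.7] t 55.5
```

```bash
python3 -m creep '[{"translation":[16,37,5],"roll":0,"gripper":10},{"translation":[32,75,10],"roll":0,"gripper":10},{"translation":[48,113,15],"roll":0,"gripper":10},{"translation":[63,151,22],"roll":0,"gripper":10},{"translation":[63,151,22],"roll":0,"gripper":10}]'>/dev/null
for i in 1 2 3; do python3 -m creep '[{"translation":[0,0,0],"roll":0,"gripper":10},{"translation":[0,0,0],"roll":0,"gripper":10},{"translation":[0,0,0],"roll":0,"gripper":10},{"translation":[0,0,0],"roll":0,"gripper":10},{"translation":[0,0,0],"roll":0,"gripper":10}]'>/dev/null; done
python3 -c "
from h import *
go(.4096,.2475,.122,88)"
```

```text
at [0.4097 0.2462 0.169 ] yaw 88.0  shift [ 0.1  1.3 47. ] roll 0.0 q6 -1.23 grip 0.0134 F [-0.1  0.1 -0.8] t 57.1
```

```bash
python3 -m creep '[{"translation":[0,1.3,12],"roll":0,"gripper":10},{"translation":[0,1.3,24],"roll":0,"gripper":10},{"translation":[0,1.3,36],"roll":0,"gripper":10},{"translation":[0,1.3,46],"roll":0,"gripper":10},{"translation":[0,1.3,46],"roll":0,"gripper":10}]'|grep -E 'pos|for'
python3 -m creep '[{"translation":[0,0,0],"roll":0,"gripper":10},{"translation":[0,0,0],"roll":0,"gripper":10},{"translation":[0,0,3],"roll":0,"gripper":10},{"translation":[0,0,6],"roll":0,"gripper":10},{"translation":[0,0,9],"roll":0,"gripper":10}]'|grep -E 'pos|for'
python3 -m creep '[{"translation":[0,0,5],"roll":0,"gripper":10},{"translation":[0,0,10],"roll":0,"gripper":10},{"translation":[0,0,15],"roll":0,"gripper":10},{"translation":[0,0,15],"roll":0,"gripper":10},{"translation":[0,0,15],"roll":0,"gripper":10}]'|grep -E 'pos|for'
```

```text
position: [0.4087, 0.2471, 0.1215]
ft_force: [-0.5, 0.7, -0.2]
grip_force: 40.0
position: [0.4101, 0.2476, 0.1143]
ft_force: [-0.7, 0.1, -1.0]
grip_force: 40.0
position: [0.4094, 0.2473, 0.0985]
ft_force: [0.1, 0.5, -0.5]
grip_force: 40.0
```

```bash
python3 -m creep '[{"translation":[0,0,5],"roll":0,"gripper":10},{"translation":[0,0,10],"roll":0,"gripper":10},{"translation":[0,0,15],"roll":0,"gripper":10},{"translation":[0,0,18],"roll":0,"gripper":10},{"translation":[0,0,18],"roll":0,"gripper":10}]'|grep -E 'pos|for'
python3 -m creep '[{"translation":[0,0,1],"roll":0,"gripper":10},{"translation":[0,0,2],"roll":0,"gripper":10},{"translation":[0,0,3],"roll":0,"gripper":10},{"translation":[0,0,3],"roll":0,"gripper":10},{"translation":[0,0,3],"roll":0,"gripper":10}]'|grep -E 'pos|for'
python3 -m creep '[{"translation":[0,0,0],"roll":0,"gripper":20},{"translation":[0,0,0],"roll":0,"gripper":35},{"translation":[0,0,0],"roll":0,"gripper":45},{"translation":[0,0,0],"roll":0,"gripper":45},{"translation":[0,0,-20],"roll":0,"gripper":45}]'|grep -E 'pos|for'
python3 -m creep '[{"translation":[0,0,-35],"roll":0,"gripper":60},{"translation":[0,0,-70],"roll":0,"gripper":70},{"translation":[-35,0,-100],"roll":0,"gripper":70},{"translation":[-70,0,-120],"roll":0,"gripper":70},{"translation":[-105,0,-120],"roll":0,"gripper":70}]'|grep -E 'pos|for'
```

```text
position: [0.4093, 0.2473, 0.0802]
ft_force: [-0.3, -0.1, -1.2]
grip_force: 40.0
position: [0.4098, 0.2475, 0.0782]
ft_force: [0.6, 0.3, -1.4]
grip_force: 40.0
position: [0.408, 0.2468, 0.096]
ft_force: [0.1, 0.7, 0.0]
grip_force: 0.0
position: [0.5175, 0.2447, 0.2234]
ft_force: [1.4, 0.4, -0.3]
grip_force: 0.0
```

```bash
python3 -m creep '[{"translation":[-30,-15,0],"roll":0,"gripper":80},{"translation":[-60,-30,0],"roll":-2,"gripper":80},{"translation":[-88,-47,0],"roll":-2,"gripper":80},{"translation":[-88,-47,0],"roll":-2,"gripper":80},{"translation":[-88,-47,0],"roll":-2,"gripper":80}]'>/dev/null
for i in 1 2; do python3 -m creep '[{"translation":[0,0,0],"roll":0,"gripper":80},{"translation":[0,0,0],"roll":0,"gripper":80},{"translation":[0,0,0],"roll":0,"gripper":80},{"translation":[0,0,0],"roll":0,"gripper":80},{"translation":[0,0,0],"roll":0,"gripper":80}]'>/dev/null; done
python3 - <<'E'
from l import *
L=look('top','side','wrist')
for k in L: cv2.imwrite(f'pics/{k}14.png',L[k][1])
B=[(.0205,.056),(.022,.0)]
print('green W',fit([L['wrist']],M['jar'],.509,.197,w=.03),'T',fit([L['top']],M['jar'],.509,.197,w=.03))
print([( [round(x) for x in r['bbox']],round(r['p'],2)) for r in viewer.recognise('wrist','jar3')])
c=L['wrist'][0]
def bb(x,y):
    q=proj(c,[[x+r*np.cos(a),y+r*np.sin(a),z] for a in A for r,z in((.022,0),(.022,.036),(.0205,.056))]);return np.r_[q.min(0),q.max(0)-q.min(0)].round()
print(bb(.509,.197))
for n,x,y in (('red',.418,-.1365),('yel',.628,-.224)): print(n,fit([L['top']],M['jar'],x,y,w=.03))
go(.509,.197,.1,90)
E
```

```text
green W (np.float64(0.5101), np.float64(0.2009), 0, np.float64(40.0)) T (np.float64(0.5088), np.float64(0.1981), 0, np.float64(31.5))
[([0, 0, 17, 35], 0.88), ([302, 71, 45, 50], 0.56), ([32, 63, 194, 188], 0.5)]
[298.  67.  47.  50.]
red (np.float64(0.4176), np.float64(-0.1361), 0, np.float64(35.4))
yel (np.float64(0.6295), np.float64(-0.224), 0, np.float64(34.8))
at [0.6011 0.1938 0.218 ] yaw 90.0  shift [ 92.1   3.2 118. ] roll 0.0 q6 -1.44 grip 0.0797 F [-0.4  0.7  0.4] t 61.5
```

View pics/wrist14.png

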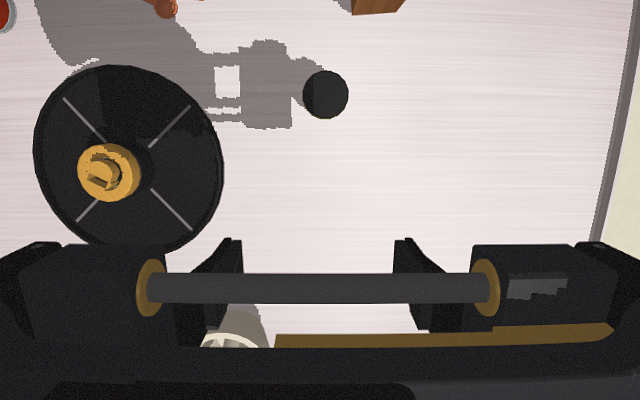

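```bash
python3 -m creep '[{"translation":[30,2,30],"roll":0,"gripper":75},{"translation":[60,4,60],"roll":0,"gripper":75},{"translation":[91,6.7,85],"roll":0,"gripper":75},{"translation":[91,6.7,98],"roll":0,"gripper":75},{"translation":[91,6.7,98],"roll":0,"gripper":75}]'>/dev/null
python3 -m creep '[{"translation":[0,0,0],"roll":0,"gripper":75},{"translation":[0,0,0],"roll":0,"gripper":75},{"translation":[0,0,0],"roll":0,"gripper":75},{"translation":[0,0,0],"roll":0,"gripper":75},{"translation":[0,0,0],"roll":0,"gripper":75}]'>/dev/null
python3 -m creep '[{"translation":[0,0,25],"roll":0,"gripper":75},{"translation":[0,0,50],"roll":0,"gripper":75},{"translation":[0,0,75],"roll":0,"gripper":75},{"translation":[0,0,90],"roll":0,"gripper":75},{"translation":[0,0,90],"roll":0,"gripper":75}]'>/dev/null
python3 -m creep '[{"translation":[0,0,0],"roll":0,"gripper":75},{"translation":[0,0,0],"roll":0,"gripper":75},{"translation":[0,0,0],"roll":0,"gripper":55},{"translation":[0,0,0],"roll":0,"gripper":38},{"translation":[0,0,0],"roll":0,"gripper":38}]' 20
python3 -m creep '[{"translation":[0,0,0],"roll":0,"gripper":38},{"translation":[0,0,0],"roll":0,"gripper":38},{"translation":[0,0,0],"roll":0,"gripper":38},{"translation":[0,0,0],"roll":0,"gripper":38},{"translation":[0,0,0],"roll":0,"gripper":38}]'
python3 -m creep '[{"translation":[0,0,-30],"roll":7,"gripper":38},{"translation":[0,0,-60],"roll":14,"gripper":38},{"translation":[0,0,-80],"roll":21,"gripper":38},{"translation":[0,0,-80],"roll":28,"gripper":38},{"translation":[0,0,-80],"roll":35,"gripper":38}]'
python3 -c "
from h import *
go(.5797,.062,.11,0)"
```

```text
time: 63.15
position: [0.5107, 0.2006, 0.0311]
tool_rot: [-0.0, 1.0, 0.0, 0.001]
ft_force: [-0.6, -0.3, -1.0]
grip_width: 0.0623
grip_force: 0.0
time: 63.57
position: [0.5101, 0.2005, 0.0303]
tool_rot: [-0.0, 1.0, 0.0, 0.0]
ft_force: [-0.4, 1.4, 1.8]
grip_width: 0.0431
grip_force: 20.0
time: 63.98
position: [0.5109, 0.2007, 0.1115]
tool_rot: [0.303, 0.953, 0.001, 0.001]
ft_force: [0.5, -0.1, -0.8]
grip_width: 0.0433
grip_force: 20.0
at [0.5109 0.2007 0.1115] yaw 54.7  shift [-136.3  -73.3    1.7] roll 54.7 q6 -0.78 grip 0.0433 F [ 0.5 -0.1 -0.8] t 64.0
```

```bash
python3 -m creep '[{"translation":[-30,-16,0],"roll":7,"gripper":38},{"translation":[-60,-32,0],"roll":14,"gripper":38},{"translation":[-90,-48,0],"roll":21,"gripper":38},{"translation":[-120,-64,0],"roll":28,"gripper":38},{"translation":[-136.3,-73.3,0],"roll":35,"gripper":38}]'>/dev/null
python3 -m creep '[{"translation":[0,0,0],"roll":7,"gripper":38},{"translation":[0,0,0],"roll":14,"gripper":38},{"translation":[0,0,0],"roll":19.7,"gripper":38},{"translation":[0,0,0],"roll":19.7,"gripper":38},{"translation":[0,0,0],"roll":19.7,"gripper":38}]'>/dev/null
python3 -m creep '[{"translation":[0,0,0],"roll":0,"gripper":38},{"translation":[0,0,0],"roll":0,"gripper":38},{"translation":[0,0,0],"roll":0,"gripper":38},{"translation":[0,0,0],"roll":0,"gripper":38},{"translation":[0,0,0],"roll":0,"gripper":38}]'>/dev/null
python3 -c "
from h import *
go(.5797,.062,.0535,0)"
```

```text
at [0.5796 0.0624 0.1101] yaw 0.4  shift [-0.4  0.  56.6] roll 0.4 q6 -0.09 grip 0.0431 F [-0.3  0.8 -0.3] t 65.2
```

```bash
python3 -m creep '[{"translation":[0,0,15],"roll":0,"gripper":38},{"translation":[0,0,30],"roll":0,"gripper":38},{"translation":[0,0,45],"roll":0,"gripper":38},{"translation":[0,0,54],"roll":0,"gripper":38},{"translation":[0,0,54],"roll":0,"gripper":38}]'|grep -E 'pos|for'
python3 -m creep '[{"translation":[0,0,0],"roll":0,"gripper":38},{"translation":[0,0,0],"roll":0,"gripper":38},{"translation":[0,0,1],"roll":0,"gripper":38},{"translation":[0,0,2],"roll":0,"gripper":38},{"translation":[0,0,3],"roll":0,"gripper":38}]'|grep -E 'pos|for'
```

```text
position: [0.5782, 0.0624, 0.0542]
ft_force: [-0.9, 0.2, -0.1]
grip_force: 20.0
position: [0.5801, 0.0623, 0.0537]
ft_force: [0.0, 0.1, -1.0]
grip_force: 20.0
```

```bash
python3 -m creep '[{"translation":[0,0,0.5],"roll":0,"gripper":38},{"translation":[0,0,1],"roll":0,"gripper":38},{"translation":[0,0,1],"roll":0,"gripper":38},{"translation":[0,0,1],"roll":0,"gripper":38},{"translation":[0,0,1],"roll":0,"gripper":38}]'|grep -E 'pos|for'
```

```text
position: [0.5798, 0.0623, 0.0523]
ft_force: [-0.7, -0.5, 0.4]
grip_force: 20.0
```

```bash
python3 -m creep '[{"translation":[0,0,0],"roll":0,"gripper":50},{"translation":[0,0,0],"roll":0,"gripper":60},{"translation":[0,0,0],"roll":0,"gripper":62},{"translation":[0,0,0],"roll":0,"gripper":62},{"translation":[0,0,-10],"roll":0,"gripper":62}]'>/dev/null
python3 -m creep '[{"translation":[0,0,-30],"roll":0,"gripper":62},{"translation":[0,0,-60],"roll":0,"gripper":70},{"translation":[0,0,-85],"roll":0,"gripper":72},{"translation":[-20,-20,-100],"roll":7,"gripper":72},{"translation":[-45,-40,-100],"roll":14,"gripper":72}]'>/dev/null
python3 -m creep '[{"translation":[0,0,0],"roll":7,"gripper":72},{"translation":[0,0,0],"roll":14,"gripper":72},{"translation":[0,0,0],"roll":21,"gripper":72},{"translation":[0,0,0],"roll":28,"gripper":72},{"translation":[0,0,0],"roll":35,"gripper":72}]'>/dev/null
python3 -m creep '[{"translation":[0,0,0],"roll":7,"gripper":72},{"translation":[0,0,0],"roll":11,"gripper":72},{"translation":[0,0,0],"roll":11,"gripper":72},{"translation":[0,0,0],"roll":11,"gripper":72},{"translation":[0,0,0],"roll":11,"gripper":72}]'>/dev/null
python3 - <<'E'
from l import *
L=look('top','side')
for k in L: cv2.imwrite(f'pics/{k}15.png',L[k][1])
for n,x,y in (('red',.418,-.1365),('yel',.628,-.224)): print(n,[fit([L[k]],M['jar'],x,y,w=.03) for k in L])
print('green on deck',[fit([L[k]],[(.0205,.078)],.58,.062) for k in L])
go(.4182,-.1365,.12,-60)
E
```

```text
red [(np.float64(0.418), np.float64(-0.1376), 0, np.float64(26.9)), (np.float64(0.4186), np.float64(-0.138), 0, np.float64(18.7))]
yel [(np.float64(0.6295), np.float64(-0.224), 0, np.float64(34.0)), (np.float64(0.6461), np.float64(-0.2021), 0, np.float64(10.9))]
green on deck [(np.float64(0.562), np.float64(0.0453), 0, np.float64(3.4)), (np.float64(0.5814), np.float64(0.0591), 0, np.float64(4.9))]
at [0.5399 0.0171 0.1622] yaw -59.6  shift [-182.7   70.9   42.2] roll 0.4 q6 0.87 grip 0.0721 F [ 0.2 -0.   0.1] t 68.2
```

```bash
python3 -m creep '[{"translation":[-36,14,0],"roll":0,"gripper":72},{"translation":[-72,28,0],"roll":0,"gripper":72},{"translation":[-108,42,0],"roll":0,"gripper":72},{"translation":[-144,57,20],"roll":0,"gripper":72},{"translation":[-183,71,42],"roll":0,"gripper":72}]'>/dev/null
for i in 1 2 3; do python3 -m creep '[{"translation":[0,0,0],"roll":0,"gripper":72},{"translation":[0,0,0],"roll":0,"gripper":72},{"translation":[0,0,0],"roll":0,"gripper":72},{"translation":[0,0,0],"roll":0,"gripper":72},{"translation":[0,0,0],"roll":0,"gripper":72}]'>/dev/null; done
python3 - <<'E'
from l import *
W=look('wrist')['wrist']; cv2.imwrite('pics/w16.png',W[1])
print(fit([W],M['jar'],.418,-.137))
go(.4182,-.137,.03,-60)
E
```

```text
(np.float64(0.4195), np.float64(-0.1389), 0, np.float64(40.0))
at [ 0.4219 -0.1316  0.1235] yaw -59.7  shift [-6.   2.8 93.5] roll 0.3 q6 0.49 grip 0.0720 F [ 0.4 -0.3  0.1] t 70.0
```

```bash
python3 -m creep '[{"translation":[-6,3.8,15],"roll":0,"gripper":72},{"translation":[-6,3.8,35],"roll":0,"gripper":72},{"translation":[-6,3.8,60],"roll":0,"gripper":72},{"translation":[-6,3.8,85],"roll":0,"gripper":72},{"translation":[-6,3.8,93],"roll":0,"gripper":72}]'|grep -E 'pos|for'
python3 -m creep '[{"translation":[0,0,0],"roll":0,"gripper":72},{"translation":[0,0,0],"roll":0,"gripper":72},{"translation":[0,0,0],"roll":0,"gripper":55},{"translation":[0,0,0],"roll":0,"gripper":38},{"translation":[0,0,0],"roll":0,"gripper":38}]' 20|grep -E 'pos|for'
python3 -m creep '[{"translation":[0,0,0],"roll":0,"gripper":38},{"translation":[0,0,0],"roll":0,"gripper":38},{"translation":[0,0,0],"roll":0,"gripper":38},{"translation":[0,0,0],"roll":0,"gripper":38},{"translation":[0,0,0],"roll":0,"gripper":38}]'
python3 -m creep '[{"translation":[0,0,-30],"roll":0,"gripper":38},{"translation":[0,0,-60],"roll":0,"gripper":38},{"translation":[0,0,-85],"roll":0,"gripper":38},{"translation":[0,0,-85],"roll":0,"gripper":38},{"translation":[0,0,-85],"roll":0,"gripper":38}]' |grep -E 'wid|for'
python3 -c "
from h import *
go(.5234,-.0357,.115,-60)"
```

```text
position: [0.4177, -0.1375, 0.0282]
ft_force: [0.8, -0.4, 0.3]
grip_force: 0.0
position: [0.4193, -0.1382, 0.0316]
ft_force: [0.3, -0.4, 0.4]
grip_force: 0.0
time: 71.22
position: [0.4192, -0.1382, 0.031]
tool_rot: [0.965, 0.261, 0.001, 0.001]
ft_force: [-0.3, -0.5, 6.4]
grip_width: 0.0432
grip_force: 20.0
ft_force: [-0.6, -0.1, -1.0]
grip_width: 0.0432
grip_force: 20.0
at [ 0.4192 -0.1382  0.1164] yaw -59.7  shift [141.7 -35.8   1.5] roll 0.3 q6 0.47 grip 0.0432 F [-0.6 -0.1 -1. ] t 71.6
```

```bash
python3 -m creep '[{"translation":[35,-9,0],"roll":0,"gripper":38},{"translation":[70,-18,0],"roll":0,"gripper":38},{"translation":[105,-27,0],"roll":0,"gripper":38},{"translation":[141.7,-35.8,0],"roll":0,"gripper":38},{"translation":[141.7,-35.8,0],"roll":0,"gripper":38}]'>/dev/null
for i in 1 2 3; do python3 -m creep '[{"translation":[0,0,0],"roll":0,"gripper":38},{"translation":[0,0,0],"roll":0,"gripper":38},{"translation":[0,0,0],"roll":0,"gripper":38},{"translation":[0,0,0],"roll":0,"gripper":38},{"translation":[0,0,0],"roll":0,"gripper":38}]'>/dev/null; done
python3 -c "
from h import *
go(.5234,-.0357,.056,-60)"
```

```text
at [ 0.523  -0.0354  0.1155] yaw -59.7  shift [ 0.2  0.5 59.5] roll 0.3 q6 0.76 grip 0.0435 F [ 0.3  0.2 -1.4] t 73.3
```

```bash
python3 -m creep '[{"translation":[0,0,15],"roll":0,"gripper":38},{"translation":[0,0,30],"roll":0,"gripper":38},{"translation":[0,0,45],"roll":0,"gripper":38},{"translation":[0,0,58],"roll":0,"gripper":38},{"translation":[0,0,58],"roll":0,"gripper":38}]'|grep -E 'pos|for'
python3 -m creep '[{"translation":[0,0,0],"roll":0,"gripper":38},{"translation":[0,0,0],"roll":0,"gripper":38},{"translation":[0,0,1],"roll":0,"gripper":38},{"translation":[0,0,2],"roll":0,"gripper":38},{"translation":[0,0,3],"roll":0,"gripper":38}]'|grep -E 'pos|for'
python3 -m creep '[{"translation":[0,0,0.5],"roll":0,"gripper":38},{"translation":[0,0,1],"roll":0,"gripper":38},{"translation":[0,0,1],"roll":0,"gripper":38},{"translation":[0,0,1],"roll":0,"gripper":38},{"translation":[0,0,1],"roll":0,"gripper":38}]'|grep -E 'pos|for'
```

```text
position: [0.5215, -0.0351, 0.0555]
ft_force: [-0.6, 0.6, -1.0]
grip_force: 20.0
position: [0.5234, -0.0356, 0.0551]
ft_force: [-0.2, 0.5, -1.6]
grip_force: 20.0
position: [0.523, -0.0355, 0.0535]
ft_force: [-0.9, -0.1, -0.8]
grip_force: 20.0
```

```bash
python3 -m creep '[{"translation":[0,0,0.7],"roll":0,"gripper":38},{"translation":[0,0,0.7],"roll":0,"gripper":50},{"translation":[0,0,0.7],"roll":0,"gripper":60},{"translation":[0,0,0.7],"roll":0,"gripper":60},{"translation":[0,0,-10],"roll":0,"gripper":60}]'>/dev/null
python3 -m creep '[{"translation":[0,0,-30],"roll":0,"gripper":60},{"translation":[0,0,-60],"roll":0,"gripper":70},{"translation":[0,0,-95],"roll":7,"gripper":72},{"translation":[0,0,-120],"roll":14,"gripper":72},{"translation":[0,0,-135],"roll":21,"gripper":72}]'>/dev/null
python3 -m creep '[{"translation":[0,0,0],"roll":7,"gripper":72},{"translation":[0,0,0],"roll":14,"gripper":72},{"translation":[0,0,0],"roll":21,"gripper":72},{"translation":[0,0,0],"roll":28,"gripper":72},{"translation":[0,0,0],"roll":35,"gripper":72}]'>/dev/null
python3 -m creep '[{"translation":[0,0,0],"roll":4.3,"gripper":72},{"translation":[0,0,0],"roll":4.3,"gripper":72},{"translation":[0,0,0],"roll":4.3,"gripper":72}]'>/dev/null
python3 -c "
from h import *
go(.5515,-.179,.19,-120)"
```

```text
at [ 0.5229 -0.0354  0.1991] yaw -119.9  shift [ 96.3 110.3   9.1] roll 0.1 q6 1.81 grip 0.0720 F [ 0.6 -0.1  0.1] t 76.0
```

```bash
python3 -m creep '[{"translation":[24,27,3],"roll":0,"gripper":72},{"translation":[48,55,6],"roll":0,"gripper":72},{"translation":[72,82,9],"roll":0,"gripper":72},{"translation":[96,110,9],"roll":0,"gripper":72},{"translation":[96,110,9],"roll":0,"gripper":72}]'>/dev/null
for i in 1 2; do python3 -m creep '[{"translation":[0,0,0],"roll":0,"gripper":72},{"translation":[0,0,0],"roll":0,"gripper":72},{"translation":[0,0,0],"roll":0,"gripper":72},{"translation":[0,0,0],"roll":0,"gripper":72},{"translation":[0,0,0],"roll":0,"gripper":72}]'>/dev/null; done
python3 - <<'E'
from l import *
L=look('wrist','top'); W=L['wrist'];cv2.imwrite('pics/w17.png',W[1]);cv2.imwrite('pics/top17.png',L['top'][1])
print(fit([W],M['jar'],.6295,-.224,w=.025),fit([L['top']],M['jar'],.6295,-.224,w=.025))
go(.6295,-.224,.12,-120)
E
```

```text
(np.float64(0.6297), np.float64(-0.2269), 0, np.float64(40.0)) (np.float64(0.6045), np.float64(-0.2155), 0, np.float64(6.5))
at [ 0.5511 -0.1787  0.1895] yaw -120.0  shift [90.5  0.  69.5] roll 0.0 q6 1.59 grip 0.0719 F [-0.1  0.4 -0.6] t 77.4
```

View pics/w17.png

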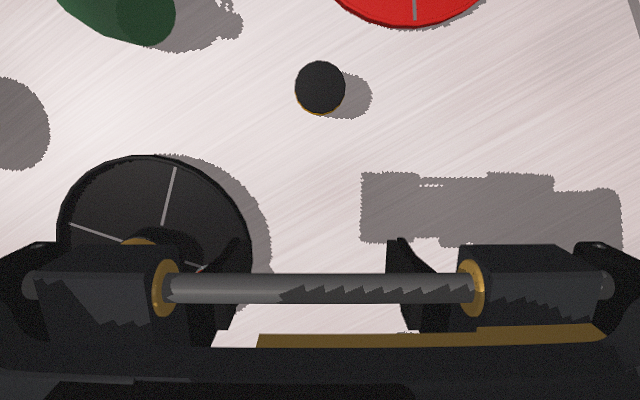

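```bash
python3 -m creep '[{"translation":[30,1,20],"roll":0,"gripper":72},{"translation":[60,2,40],"roll":0,"gripper":72},{"translation":[92,2.4,60],"roll":0,"gripper":72},{"translation":[92,2.4,69],"roll":0,"gripper":72},{"translation":[92,2.4,69],"roll":0,"gripper":72}]'>/dev/null
for i in 1 2; do python3 -m creep '[{"translation":[0,0,0],"roll":0,"gripper":72},{"translation":[0,0,0],"roll":0,"gripper":72},{"translation":[0,0,0],"roll":0,"gripper":72},{"translation":[0,0,0],"roll":0,"gripper":72},{"translation":[0,0,0],"roll":0,"gripper":72}]'>/dev/null; done
python3 -m creep '[{"translation":[0,0,25],"roll":0,"gripper":72},{"translation":[0,0,50],"roll":0,"gripper":72},{"translation":[0,0,75],"roll":0,"gripper":72},{"translation":[0,0,90],"roll":0,"gripper":72},{"translation":[0,0,90],"roll":0,"gripper":72}]'|grep -E 'pos|for'
python3 -m creep '[{"translation":[0,0,0],"roll":0,"gripper":72},{"translation":[0,0,0],"roll":0,"gripper":72},{"translation":[0,0,0],"roll":0,"gripper":55},{"translation":[0,0,0],"roll":0,"gripper":38},{"translation":[0,0,0],"roll":0,"gripper":38}]' 20|grep -E 'pos|for'
python3 -m creep '[{"translation":[0,0,0],"roll":0,"gripper":38},{"translation":[0,0,0],"roll":0,"gripper":38},{"translation":[0,0,0],"roll":0,"gripper":38},{"translation":[0,0,0],"roll":0,"gripper":38},{"translation":[0,0,0],"roll":0,"gripper":38}]'
python3 -m creep '[{"translation":[0,0,-30],"roll":0,"gripper":38},{"translation":[0,0,-60],"roll":0,"gripper":38},{"translation":[0,0,-85],"roll":0,"gripper":38},{"translation":[0,0,-85],"roll":0,"gripper":38},{"translation":[0,0,-85],"roll":0,"gripper":38}]' |grep -E 'wid|for'
python3 -c "
from h import *
go(.636,-.0357,.115,-120)"
```

```text
position: [0.627, -0.2254, 0.0266]
ft_force: [-0.8, -0.1, -0.7]
grip_force: 0.0
position: [0.6304, -0.2271, 0.0319]
ft_force: [0.2, -0.1, -0.5]
grip_force: 0.0
time: 79.9
position: [0.6299, -0.2267, 0.031]
tool_rot: [0.966, -0.259, 0.0, -0.0]
ft_force: [-0.2, 0.6, 4.1]
grip_width: 0.0435
grip_force: 20.0
ft_force: [-0.4, -0.2, -1.9]
grip_width: 0.0434
grip_force: 20.0
at [ 0.6303 -0.2273  0.1168] yaw -120.0  shift [ -90.8 -168.8    1.5] roll 0.0 q6 1.58 grip 0.0434 F [-0.4 -0.2 -1.9] t 80.3
```

```bash
python3 -m creep '[{"translation":[-18,-34,0],"roll":0,"gripper":38},{"translation":[-36,-68,0],"roll":0,"gripper":38},{"translation":[-54,-102,0],"roll":0,"gripper":38},{"translation":[-72,-136,0],"roll":0,"gripper":38},{"translation":[-90.8,-168.8,0],"roll":0,"gripper":38}]'>/dev/null
for i in 1 2 3; do python3 -m creep '[{"translation":[0,0,0],"roll":0,"gripper":38},{"translation":[0,0,0],"roll":0,"gripper":38},{"translation":[0,0,0],"roll":0,"gripper":38},{"translation":[0,0,0],"roll":0,"gripper":38},{"translation":[0,0,0],"roll":0,"gripper":38}]'>/dev/null; done
python3 - <<'E'
from l import *
go(.636,-.0357,.056,-120)
im=viewer.camera('side');cv2.imwrite('pics/s18.png',cv2.resize(im[120:280,230:430],None,fx=3.5,fy=3.5,interpolation=2))
E
```

```text
at [ 0.6354 -0.0351  0.1155] yaw -120.0  shift [ 0.8  0.2 59.5] roll 0.0 q6 1.86 grip 0.0436 F [ 0.2  0.3 -0.7] t 82.0
```

View pics/s18.png

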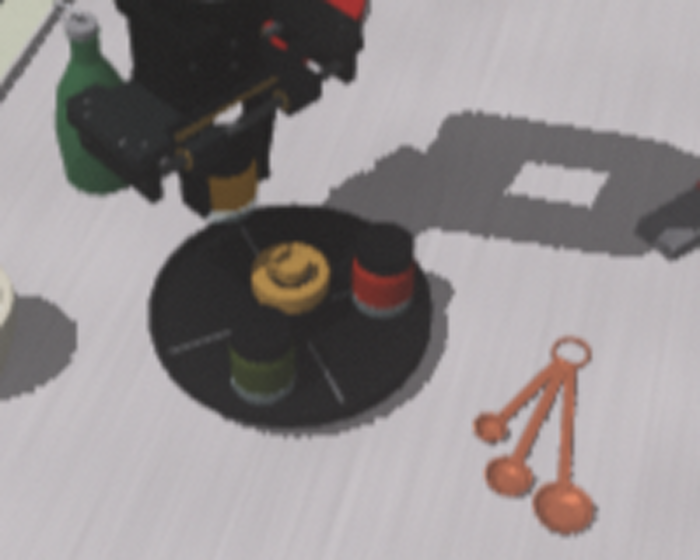

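```bash
python3 -m creep '[{"translation":[0.5,0,15],"roll":0,"gripper":38},{"translation":[0.5,0,30],"roll":0,"gripper":38},{"translation":[0.5,0,45],"roll":0,"gripper":38},{"translation":[0.5,0,58],"roll":0,"gripper":38},{"translation":[0.5,0,58],"roll":0,"gripper":38}]'|grep -E 'pos|for'
python3 -m creep '[{"translation":[0,0,0],"roll":0,"gripper":38},{"translation":[0,0,0],"roll":0,"gripper":38},{"translation":[0,0,1],"roll":0,"gripper":38},{"translation":[0,0,2],"roll":0,"gripper":38},{"translation":[0,0,3],"roll":0,"gripper":38}]'|grep -E 'pos|for'
python3 -m creep '[{"translation":[0,0,1],"roll":0,"gripper":38},{"translation":[0,0,1.5],"roll":0,"gripper":38},{"translation":[0,0,1.5],"roll":0,"gripper":38},{"translation":[0,0,1.5],"roll":0,"gripper":38},{"translation":[0,0,1.5],"roll":0,"gripper":38}]'|grep -E 'pos|for'
```

```text
position: [0.6337, -0.035, 0.0547]
ft_force: [-0.4, -0.9, -1.4]
grip_force: 20.0
position: [0.6363, -0.0355, 0.0553]
ft_force: [-0.5, 0.2, -1.4]
grip_force: 20.0
position: [0.6358, -0.0354, 0.053]
ft_force: [0.4, 1.0, -0.6]
grip_force: 20.0
```

```bash
python3 -m creep '[{"translation":[0,0,0.3],"roll":0,"gripper":50},{"translation":[0,0,0.3],"roll":0,"gripper":60},{"translation":[0,0,0.3],"roll":0,"gripper":60},{"translation":[0,0,0.3],"roll":0,"gripper":60},{"translation":[0,0,-10],"roll":0,"gripper":60}]'>/dev/null
python3 -m creep '[{"translation":[0,0,-30],"roll":0,"gripper":60},{"translation":[0,0,-65],"roll":0,"gripper":60},{"translation":[0,0,-100],"roll":0,"gripper":60},{"translation":[0,0,-135],"roll":0,"gripper":60},{"translation":[0,0,-150],"roll":0,"gripper":60}]'>/dev/null
python3 -m creep '[{"translation":[-33,0,-5],"roll":0,"gripper":60},{"translation":[-66,0,-10],"roll":0,"gripper":60},{"translation":[-99,0,-15],"roll":0,"gripper":60},{"translation":[-132,0,-20],"roll":0,"gripper":60},{"translation":[-165,0,-20],"roll":0,"gripper":60}]'>/dev/null
for i in 1 2; do python3 -m creep '[{"translation":[0,0,0],"roll":0,"gripper":60},{"translation":[0,0,0],"roll":0,"gripper":60},{"translation":[0,0,0],"roll":0,"gripper":60},{"translation":[0,0,0],"roll":0,"gripper":60},{"translation":[0,0,0],"roll":0,"gripper":60}]'>/dev/null; done
python3 - <<'E'
from l import *
L=look('wrist','side');W=L['wrist']
print('deck',fit([W],[(.1,.032)],.5797,-.0032),'collar',fit([W],[(.027,.066)],.5797,-.0032))
for n,x,y in (('g',.5797,.062),('r',.523,-.0355),('y',.636,-.0355)): print(n,fit([W],[(.0205,.078)],x,y))
a=L['side'][1][110:390,220:440];b=W[1][0:260,120:520]
cv2.imwrite('pics/fin.png',np.hstack([cv2.resize(a,(396,504)),cv2.resize(b,(400,504*260//504))if 0 else cv2.copyMakeBorder(b,0,244,0,0,cv2.BORDER_CONSTANT)]))
go(.5,.1,.2)
E
```

```text
deck (np.float64(0.5789), np.float64(-0.0028), 0, np.float64(31.7)) collar (np.float64(0.5783), np.float64(-0.0028), 0, np.float64(40.0))
g (np.float64(0.5743), np.float64(0.0659), 0, np.float64(13.6))
r (np.float64(0.5201), np.float64(-0.0349), 0, np.float64(24.9))
y (np.float64(0.627), np.float64(-0.0305), 0, np.float64(22.5))
at [0.4928 0.047  0.233 ] yaw -120.0  shift [-20.3 -49.5  33. ] roll 0.0 q6 1.96 grip 0.0602 F [-0.5  0.4 -0.2] t 85.5
```

View pics/fin.png

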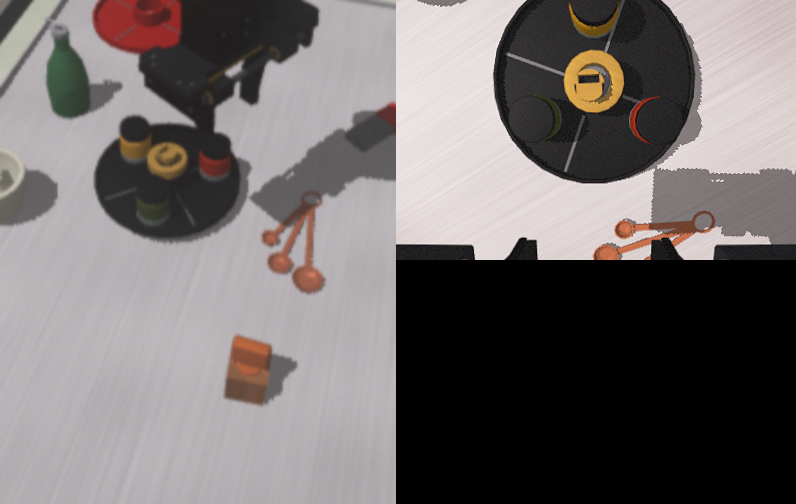

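```bash
python3 -c "
from rig import hand_in
print(hand_in())"
```

```text
the job is handed in; nothing more can be done
None
```

The carousel is reassembled in order: bush, deck and collar are home, and the keeper is turned about 72° past where it started. The key is back upright in its stand, all three jars found stand upright on the deck, and the job is handed in at about 86 s. `hand_in()` returned no verdict, so I can't confirm the judging result.

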